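# Wind an injector home in the clamping fixture

### The arm

A 7-joint arm with a two-finger parallel gripper is mounted at the origin on the work surface. World frame = base frame: x ahead of the robot, y to its left, z up, the work surface at z = 0. Lengths are in m, angles in rad, forces in N, time in s.
With the tool pointing down it reaches from about 0.425 to 1.025 m from the base axis. Payload 9.4 kg.
Tool frame: the origin (TCP) lies between the finger pads; the fingertips stand 22 mm ahead of it and the grasp point (between the pads) lies 3 mm ahead of it; y points along the fingers, z is the direction in which the jaws open and shut, and the axes are right-handed (so a half turn about y gives the same grasp; the last joint's range is limited). The gripper opens to 93 mm and grips with 3 to 60 N. Pads are 15 mm wide; open, the fingers measure 128 mm over their backs; the gripper's body (75 mm by 188 mm) begins 65 mm behind the grasp point.
Start: joints at [1.242, 0.599, -0.003, 1.599, 0.002, 0.943, -0.08], TCP at [0.181, -0.702, 0.241] pointing down, gripper open.
Joint ranges: [-2.57, 2.57], [-0.35, 1.97], [-1.29, 1.29], [0.11, 2.56], [-1.05, 4.19], [0.11, 1.86], [-2.63, 2.63]. Speed limits (rad/s): [2.22, 2.22, 3.01, 3.01, 3.14, 3.14, 3.14].

### API

Orientations are given as a 3x3 rotation matrix whose columns are the frame's x, y, z axes.
In Python, from plant import robot, eyes, ticket gives the robot as it stands. The module is installed in compiled form; this text tells all that it offers.
- The arm moves only by the shell command python3 -m inch 'ROWS' [OPENING] [FORCE]. ROWS is JSON, a list of rows, each an object with "linear": the shift along the tool's x, y, z in units of 0.1 m (1.0 is 0.1 m), a list of three; "rot": the turn, a rotation vector about the tool's x, y, z in units of 90 degrees (1.0 is 90 degrees), a list of three. A call has 1 to 5 rows; each row shifts and turns the pose as measured when the row begins, along the tool's axes as they then stand; what a row does not reach is not made up. A row lasts 1/12 s, in which the tool goes at most 41.7 mm and 7.16 degrees, less where a joint would pass 70% of its speed; a pose out of reach is approached as far as the arm can. A call with a number of a shift or a turn outside -1 to 1 is refused whole. A call with a gripper value outside its range is refused whole. OPENING is the opening, from 0 (shut) to 1 (fully open), set as the call begins (- or left out, the last holds). The fingers move at their own pace and stop on an object; FORCE is the grip in N (left out, the last holds). Time passes only in rows, so rows that do not move let the fingers close. It gives the time, the measured TCP pose, the force and the opening at its end, in the units of the state.
- robot.observe(): the state, without advancing time (a new reading comes with each control period).
- eyes.read_camera(name): name is "scene" or "top"; returns a dict with "frame" (400x640x3 uint8, red, green, blue), "z_map" (400x640 float32, m along the optical axis (not along the pixel's ray), 0 where there is no reading), "mtx" (3x3 intrinsics, pixels), "k1" (the pictures are not rectified: a ray, as slopes to the right and down, at radius r is drawn at 1 + k1 r^2 times it, then the intrinsics apply), "R" (3x3) and "t" (3): a world point X has camera coordinates R X + t. Camera axes: x right, y down, z forward; pixel columns grow to the right and rows downward; lengths in m; the calibration is good to about 2 mm. A picture is of the moment at which its call begins.
- ticket.sign_off(): hands the job in, once; it reports no verdict.
The state is a dict: "time": time; "joints": joint angles; "dq": joint speeds; "effort": joint torques, N m; "tcp_pos": TCP position; "orientation": TCP orientation; "wrist_force": force on the tool from outside, world axes, zero at the start; "wrist_torque": the same for the moment, N m; "grip_width": finger opening in m.
Only numpy, scipy, OpenCV 4.12 (cv2) and the standard library are available. Lean on these libraries where they do the work, as an engineer would, in place of code of your own. Each camera call takes 0.05 s, during which the arm holds its last target.

### The job

Take the injector from its black stand and lay it in the two V supports of the clamping fixture with its thin nose towards the copper seat. Then grip the loose black sleeve of the crank and, without letting go of it on the way, wind anticlockwise (seen from above) until the pusher has pressed the injector fully home, so that the spring seat is pushed back to its stop; feel for the stop and do not force the crank beyond it. Let go, leave the injector clamped, and leave everything else on the bench where it is.

Things in the scene. Friction and masses are not known exactly. Their poses are not given: they have to be found in the camera images.
- injector: Plain steel round bar 151 mm long, 0.2 to 0.42 kg: body 24 mm diameter, 110 mm long; thin nose 9 mm diameter, 16 mm long at +x; black rear stub 16 mm diameter, 25 mm long at -x. Origin on the axis, 55 mm behind the shoulder, 80 mm ahead of the rear end; x along the axis to the nose. Starts level in the stand, axis 50 mm above the bench. Grip it across its middle.
- injector_tip (a point): End of the injector's nose, on its axis, 71 mm ahead of the injector's origin.
- stand: Fixed black stand, base 130 x 70 x 12 mm, with two aluminium V supports 12 mm thick, 64 mm apart (52 mm clear between), in which the injector lies at first. Origin at the centre of its underside, x along the injector.
- cradle (a point): Point on the clamped injector's axis, midway between the fixture's two steel V supports (12 mm thick, 64 mm apart, 35 mm open at the top), 55 mm above the bench, 43 above the base plate. x points from the pusher to the copper seat, y to the crank's side. Lay the injector with its origin 5 to 15 mm behind this point (-x): nose short of the seat, rear clear of the pusher.
- pusher: Steel block on the slide, top 72 mm above the bench, moved along +x by the crank, 10 mm per radian. It presses with a brass disc of 22 mm diameter. Origin below the disc's face at bench level, x as the cradle's. With the crank at 0 the face is 135 mm behind the cradle point.
- port_rail (a point): Fixed point of the fixture at the height of the base plate's top (12 mm), 105 mm ahead of the cradle point. Near it stands the aluminium port block (30 x 60 x 72 mm) with the copper seat ring (36 mm outside, 18 mm hole) that the injector's shoulder meets. The block is set differently each time: the ring's face is 67 to 83 mm ahead of the cradle point. It is not measured: find it by feel.
- crank (a joint): Crank angle in rad, growing anticlockwise from above; starts at 0 to 1.4, home at 7.0 to 9.4. Along the sleeve's path: friction 4.5 to 6.5 N (it also holds the crank where it is left); the seat's spring (6 N, rising to 24 N in 3 mm, then a hard stop) adds 1 to 4.5 N over 0.3 rad; then the force rises steeply: 12 to 14 N means home, 17 to 18 N overloads the injector (70 N on it).
- crank_hub (a point): Point on the crank's upright axis, 125 mm above the bench, level with the sleeve's middle.
- sleeve: Black plastic grip sleeve, upright, 24 mm diameter, 55 mm high, spinning freely on the crank's pin; origin at its middle, 125 mm above the bench, 55 mm from the crank's axis. Its underside is just over the crank arm (arm's top 96 mm above the bench); the rest of the fixture is lower still.
- mug: Red mug, 80 mm wide, 95 mm high. A bystander: leave alone. Origin at its underside.
- spray_can: Dark can, 66 mm wide, 170 mm high. A bystander: leave alone. Origin at its underside.
- wrench: Steel wrench lying flat. A bystander: leave alone. Origin at its underside.
- screwdriver: Screwdriver lying flat. A bystander: leave alone. Origin at its underside.
- nut: Brass stepped nut, 28 mm wide, 34 mm high, upright. A bystander: leave alone. Origin at its underside.
- nozzle: Steel nozzle, 22 mm wide, 48 mm high, upright. A bystander: leave alone. Origin at its underside.
Things that resemble listed ones, but are neither listed nor needed, are in the scene too. Of the things shaped like the injector, the steel one is meant.

How it is judged:
On the way, in this order (a step that is already met when the one before it is completed fails the run):
1. the injector lies in the V supports of the fixture, nose towards the seat, let go (y of injector in the frame of cradle between -0.004 and 0.004 m and z of injector in the frame of cradle between -0.004 and 0.004 m and angle between the x axis of injector and the x axis of cradle, either way round below 0.06 rad and x of injector_tip in the frame of cradle above 0.035 m and contact force between the fingers and injector below 0.1 N), for 0.2 s.
2. the pusher, wound by the held sleeve, pushes the injector (y of injector in the frame of cradle between -0.004 and 0.004 m and z of injector in the frame of cradle between -0.004 and 0.004 m and angle between the x axis of injector and the x axis of cradle, either way round below 0.06 rad and x of injector_tip in the frame of cradle above 0.035 m and contact force between the fingers and sleeve above 0.5 N and contact force between pusher and injector above 0.3 N), for 0.1 s.
3. the pusher presses the injector home against the sprung seat (more than 21 N) while the sleeve is held (y of injector in the frame of cradle between -0.004 and 0.004 m and z of injector in the frame of cradle between -0.004 and 0.004 m and angle between the x axis of injector and the x axis of cradle, either way round below 0.06 rad and x of injector_tip in the frame of cradle above 0.035 m and contact force between the fingers and sleeve above 0.5 N and contact force between pusher and injector above 21 N), for 0.2 s.
At the end, for the whole second after the job is handed in: The injector lies in the fixture's V supports (axis within 4 mm and 0.06 rad of the cradle's), nose to the seat, the pusher holding it home against the sprung seat with more than 19 N; crank and injector at rest, sleeve let go (y of injector in the frame of cradle between -0.004 and 0.004 m and z of injector in the frame of cradle between -0.004 and 0.004 m and angle between the x axis of injector and the x axis of cradle, either way round below 0.06 rad and x of injector_tip in the frame of cradle above 0.035 m and contact force between pusher and injector above 19 N and linear speed of injector below 0.01 m/s and velocity of joint crank between -0.05 and 0.05 rad/s); the robot touches nothing.
It fails at once if the pusher forces the injector with more than 70 N (contact force between pusher and injector above 70 N).
It fails at once if the sleeve is let go on the way: the crank is past 2.0 rad, the pusher presses the injector with less than 15 N, and the fingers do not hold the sleeve (value of joint crank above 2 rad and contact force between pusher and injector below 15 N and contact force between the fingers and sleeve below 0.1 N).
It fails at once if a bystander is moved by more than 30 mm (distance of any of mug, spray_can, wrench, screwdriver, nut, nozzle from where it was at the start of the episode above 0.03 m).
It also fails if it takes over 72 s, if anything falls off the work surface, if the arm or the gripper's body presses on something with over 40 N, if the wrist force passes 120 N, or if a joint passes its speed limit or range.

## Working session

There is one attempt and no reset: what is moved stays moved. The work goes in short steps, Python scripts to look and compute and a shell command to move; the robot and the scene stay as the last step left them, time stands still between calls to the robot, and variables do not carry over. Pictures are saved under pics/ and viewed, and the job is handed in when it is done.

```bash
mkdir -p pics; ls; cat > h.py <<'E'
import numpy as np,cv2
from plant import robot,eyes,ticket
def grab(n):
    c=eyes.read_camera(n); np.savez(f'{n}.npz',**c); return c
def load(n): return np.load(f'{n}.npz')
def pts(c):
    z=np.asarray(c['z_map']).astype(float); K=c['mtx']; h,w=z.shape
    u,v=np.meshgrid(np.arange(w),np.arange(h))
    p=cv2.undistortPoints(np.stack([u,v],-1).reshape(-1,1,2).astype(float),K,np.array([float(c['k1']),0,0,0,0])).reshape(h,w,2)
    P=np.dstack([p*z[...,None],z])
    W=(P-c['t'])@c['R']
    W[z==0]=np.nan
    return W
E
python3 - <<'E'
from h import *
for n in('scene','top'):
    c=grab(n); cv2.imwrite(f'pics/{n}0.png',c['frame'][...,::-1]); print(n,c['mtx'].tolist(),c['k1'],c['R'].tolist(),c['t'])
s=robot.observe(); print(s)
E
```

```text
pics
scene [[378.4102177551589, 0.0, 311.65655397393857], [0.0, 378.4102177551589, 201.74868830940633], [0.0, 0.0, 1.0]] -0.025536586030979847 [[0.02351396766790291, 0.9997033595276758, -0.006347146885931732], [0.7066855481689439, -0.021112026767736467, -0.7072127108126077], [-0.7071369240349932, 0.012143939839984205, -0.7069723441489709]] [-0.02744961 -0.33316111  1.48436566]
top [[447.034921949782, 0.0, 324.6609038374015], [0.0, 447.034921949782, 201.27976083861358], [0.0, 0.0, 1.0]] 0.013720920577874302 [[-0.004542984241456857, -0.9995369739259499, -0.030086526039684963], [-0.9966684057157195, 0.006975953985111191, -0.0812614614321205], [0.08143371747788675, 0.029617120402773384, -0.9962386139057144]] [0.04168528 0.56674006 1.36101798]
{'time': 0.1, 'joints': array([ 1.2422994 ,  0.60004287, -0.00252455,  1.60003107,  0.00181612,
        0.9429162 , -0.07978959]), 'dq': array([-2.81326959e-04, -2.88641240e-03,  3.38254060e-04, -3.03584741e-03,
        1.47656188e-03, -5.48277717e-06, -4.32750038e-04]), 'effort': array([ 6.23467873e-03, -7.66548085e+01,  1.50245558e+00, -2.52937818e+01,
       -5.23184706e-02,  1.36111665e-02,  3.36621235e-05]), 'tcp_pos': array([ 0.18050389, -0.70175599,  0.23985493]), 'orientation': array([[-9.68450601e-01, -4.94672384e-04,  2.49205113e-01],
       [-2.49205556e-01,  1.30533018e-03, -9.68449734e-01],
       [ 1.53770383e-04, -9.99999026e-01, -1.38742291e-03]]), 'wrist_force': array([0.22462465, 0.04090615, 0.90613303]), 'wrist_torque': array([ 0.00572912, -0.02349053,  0.03057033]), 'grip_width': 0.09301812927889852}
```

View pics/scene0.png

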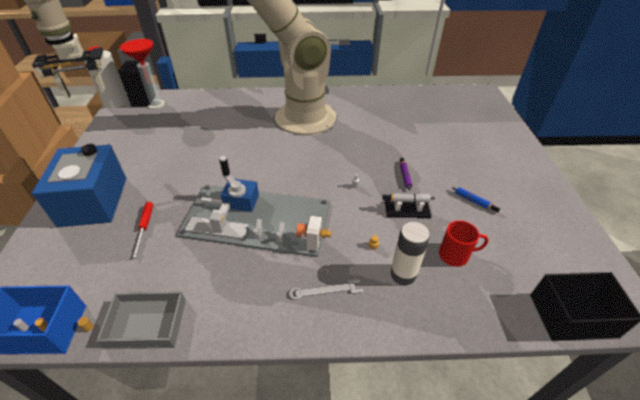

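View pics/top0.png

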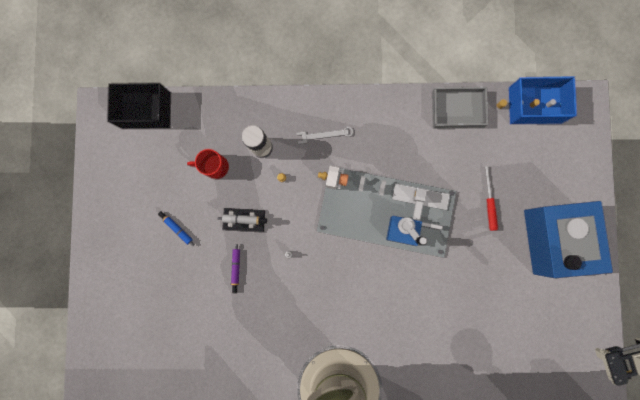

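The scene view shows the steel bar in the black stand at (408,200), the fixture around (260,220) and the crank sleeve at (224,165). The top view shows the stand at (243,220), the fixture at (385,210) and the sleeve at (422,241).

Candidates for the injector, by top-view pixel: steel bar in the stand (243,220), blue bar (175,228), purple bar (236,268). I choose the steel one and will check it in a crop.

```bash
python3 - <<'E'
from h import *
c=load('top'); f=c['frame'][...,::-1]
a=cv2.resize(f[190:255,200:290],None,fx=7,fy=7,interpolation=cv2.INTER_CUBIC); cv2.imwrite('pics/inj.png',a)
a=cv2.resize(f[155:265,305:465],None,fx=5,fy=5,interpolation=cv2.INTER_CUBIC); cv2.imwrite('pics/fix.png',a)
c=load('scene'); f=c['frame'][...,::-1]
a=cv2.resize(f[150:260,175:335],None,fx=5,fy=5,interpolation=cv2.INTER_CUBIC); cv2.imwrite('pics/fixs.png',a)
E
```

```text
(no output)
```

View pics/inj.png

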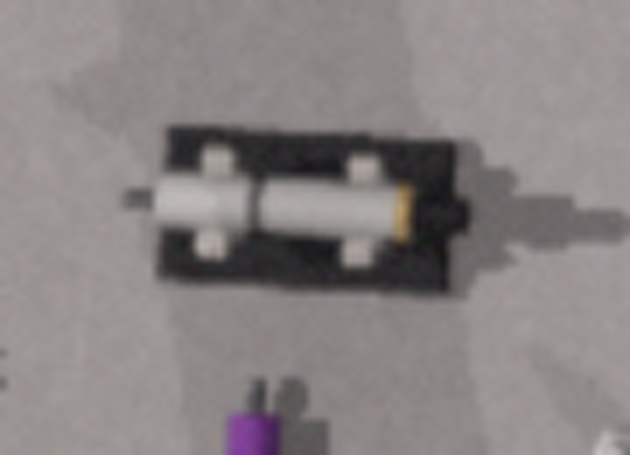

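View pics/fix.png

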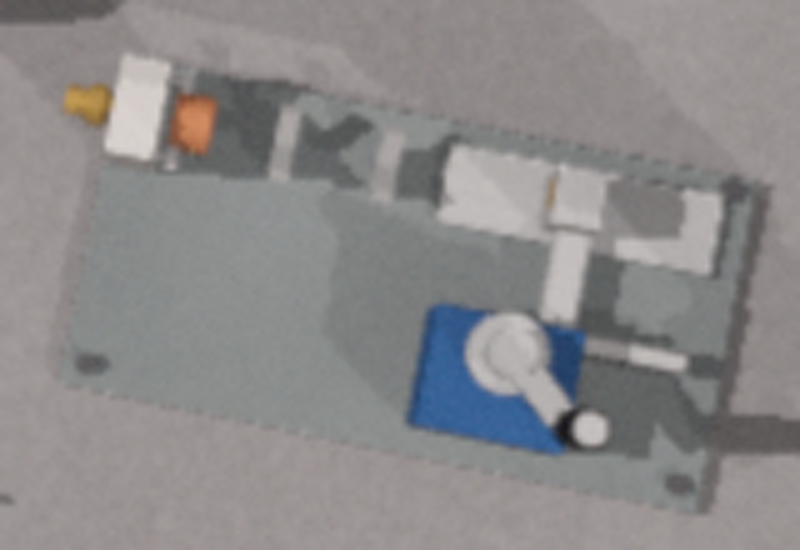

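View pics/fixs.png

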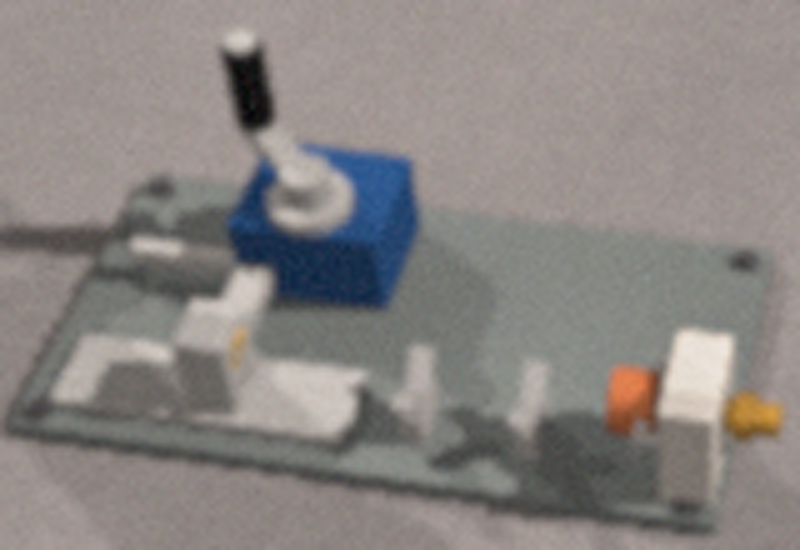

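The crops show the steel injector with its thin nose to image left (~(219,218)) and black rear at (266,220). The seat (343,180) is also image left of the pusher, so the injector needs almost no turning.

```bash
python3 - <<'E'
from h import *
np.set_printoptions(precision=4,suppress=True)
for n in('top','scene'):
    c=load(n); W=pts(c); f=c['frame'].astype(int)
    print(n)
    def reg(x0,x1,y0,y1,z0,z1):
        m=(W[...,0]>x0)&(W[...,0]<x1)&(W[...,1]>y0)&(W[...,1]<y1)&(W[...,2]>z0)&(W[...,2]<z1); return m
    def show(name,m):
        P=W[m]; 
        if len(P)<4: print(name,len(P)); return
        r=cv2.minAreaRect(P[:,:2].astype(np.float32))
        print(name,len(P),'mean',P.mean(0),'min',P.min(0),'max',P.max(0),'rect',np.array(r[0]),np.array(r[1]),r[2])
    uv={'top':dict(inj=(243,220),fix=(385,210),sleeve=(422,241)),'scene':dict(inj=(408,199),fix=(260,220),sleeve=(224,165))}[n]
    for k,(u,v) in uv.items(): print(k,W[v,u])
    print('bench z', np.nanmedian(W[reg(0.3,0.8,-0.5,0.5,-.05,.008)][:,2]))
    p=W[uv['inj'][1],uv['inj'][0]]
    show('inj top',reg(p[0]-.06,p[0]+.06,p[1]-.11,p[1]+.11,.048,.075))
    show('sleeve',reg(.25,.7,-.4,.2,.105,.2))
    show('z>.06',reg(.4,.75,-.4,.1,.062,.09))
E
```

```text
top
inj [0.5091 0.2848 0.058 ]
fix [ 0.5396 -0.1489  0.009 ]
sleeve [ 0.4443 -0.2333  0.1586]
bench z 0.0004850095024787523
inj top 377 mean [0.5114 0.2889 0.0579] min [0.491  0.2147 0.0481] max [0.5341 0.3648 0.0685] rect [0.5125 0.2897] [0.1501 0.0427] 89.63967895507812
sleeve 82 mean [ 0.4462 -0.2313  0.1476] min [ 0.4356 -0.2456  0.1052] max [ 0.4813 -0.2069  0.1633] rect [ 0.4558 -0.2213] [0.0538 0.0232] 52.72444152832031
z>.06 1079 mean [ 0.5385 -0.1352  0.0738] min [ 0.4319 -0.2652  0.062 ] max [0.668  0.0571 0.09  ] rect [ 0.5512 -0.0915] [0.3367 0.1728] 75.6205062866211
scene
inj [0.524  0.2906 0.0549]
fix [ 0.5884 -0.1269  0.0503]
sleeve [ 0.4558 -0.2289  0.1373]
bench z -0.0006159818843116112
inj top 367 mean [0.5166 0.2897 0.0565] min [0.4942 0.2177 0.0481] max [0.5371 0.3676 0.0648] rect [0.5186 0.2929] [0.0426 0.1491] 4.244333744049072
sleeve 148 mean [ 0.4523 -0.2305  0.1358] min [ 0.4368 -0.2452  0.1053] max [ 0.4617 -0.2201  0.1602] rect [ 0.4482 -0.2311] [0.0251 0.0237] 27.809497833251953
z>.06 1042 mean [ 0.5614 -0.1176  0.0731] min [ 0.4291 -0.2616  0.062 ] max [0.6698 0.0605 0.09  ] rect [ 0.5509 -0.0943] [0.3488 0.1756] 75.5295181274414
```

```bash
cat >> h.py <<'E'
def ortho(c,h,x0,x1,y0,y1,s):
    # image: rows down = decreasing x, cols right = decreasing y ; s m/pix
    X,Y=np.meshgrid(np.arange(x1,x0,-s),np.arange(y1,y0,-s),indexing='ij')
    P=np.stack([X,Y,np.full_like(X,h)],-1).reshape(-1,3)
    r,_=cv2.Rodrigues(np.array(c['R'])); 
    q,_=cv2.projectPoints(P,r,np.array(c['t'],float),c['mtx'],np.array([float(c['k1']),0,0,0,0]))
    q=q.reshape(*X.shape,2).astype(np.float32)
    return cv2.remap(np.array(c['frame'])[...,::-1].copy(),q[...,0],q[...,1],cv2.INTER_CUBIC)
def grid(im,x1,y1,s,step=.05):
    H,W=im.shape[:2]
    for k in np.arange(-1,1,step):
        r=int(round((x1-k)/s)); q=int(round((y1-k)/s))
        if 0<=r<H: cv2.line(im,(0,r),(W,r),(0,255,255),1); cv2.putText(im,f'x{k:.2f}',(0,r-2),0,.4,(0,255,255),1)
        if 0<=q<W: cv2.line(im,(q,0),(q,H),(0,255,255),1); cv2.putText(im,f'y{k:.2f}',(q+2,10),0,.4,(0,255,255),1)
    return im
E
python3 - <<'E'
from h import *
from scipy.optimize import least_squares
np.set_printoptions(precision=4,suppress=True)
for n in('top','scene'):
    c=load(n); W=pts(c)
    for h in(.055,.072):
        if h==.055 and n=='scene':pass
        im=ortho(c,h,.40,.70,-.31,.09,.0005); cv2.imwrite(f'pics/o_{n}_{int(h*1000)}.png',grid(im,.70,.09,.0005))
    # cylinder fit injector: known r=12 z=.05 axis
    P=W.reshape(-1,3); m=(abs(P[:,0]-.513)<.03)&(abs(P[:,1]-.29)<.045)&(P[:,2]>.052)&(P[:,2]<.07); P=P[m]
    def f(a): # x = a0+a1*(y-.29), z=a2
        dx=(P[:,0]-a[0]-a[1]*(P[:,1]-.29))/np.sqrt(1+a[1]**2); return np.hypot(dx,P[:,2]-a[2])-.012
    r=least_squares(f,[.513,0,.05],loss='soft_l1',f_scale=.002); print(n,'cyl x,slope,z',r.x,'rms',np.sqrt(np.mean(r.fun**2)),len(P))
# stand/inj ortho at z=.05
c=load('top'); im=ortho(c,.05,.42,.62,.18,.40,.0004); cv2.imwrite('pics/o_inj.png',grid(im,.62,.40,.0004))
E
```

```text
top cyl x,slope,z [0.5115 0.0624 0.05  ] rms 0.0022698257713976043 225
scene cyl x,slope,z [0.5108 0.056  0.0494] rms 0.001992803795693114 202
```

View pics/o_top_55.png

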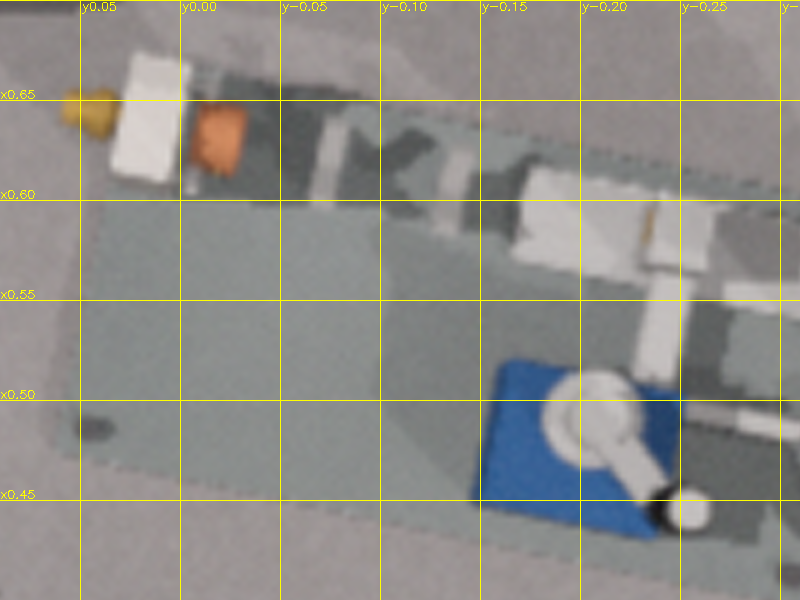

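View pics/o_inj.png

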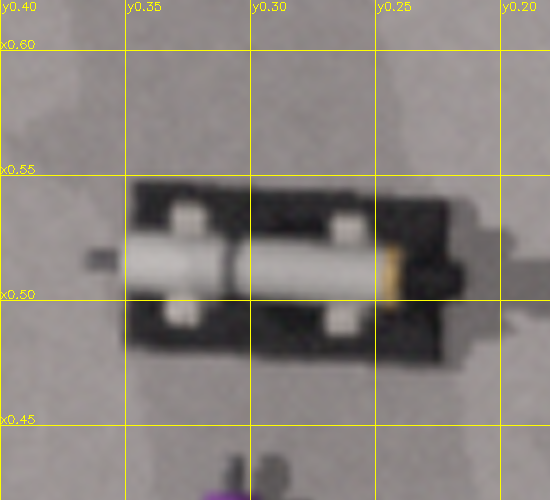

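View pics/o_scene_55.png

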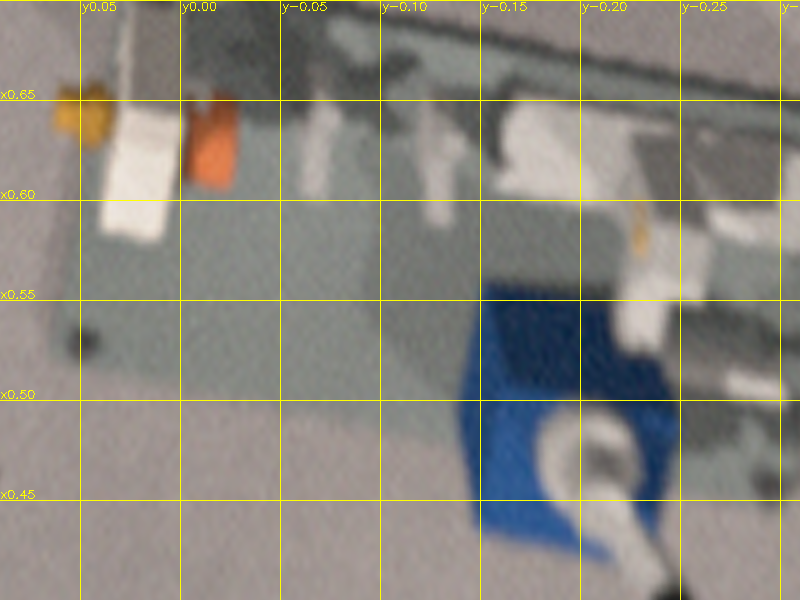

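```bash
python3 - <<'E'
from h import *
np.set_printoptions(precision=4,suppress=True)
s=.0005
for n in('top','scene'):
    c=load(n)
    im=ortho(c,.012,.38,.72,-.33,.09,s).astype(np.float32)
    sat=cv2.GaussianBlur(im[...,2]-im[...,1],(0,0),3) # bench r>g ; plate r<g
    E=[]
    for col in range(120,420,4):  # y=.03..-.12
        v=sat[:,col]<0
        rows=np.where(v)[0]
        if len(rows): E.append((.72-rows.max()*s,.09-col*s))
    E=np.array(E); k=np.polyfit(E[:,1],E[:,0],1); r=E[:,0]-np.polyval(k,E[:,1])
    g=abs(r)<np.median(abs(r))*3+1e-3; k=np.polyfit(E[g,1],E[g,0],1); print(n,'near edge slope, x at y=0',k,g.sum(),len(E),np.std(r[g]))
    W=pts(c)
    for nm,(x0,x1,y0,y1,z0,z1) in dict(port=(.58,.70,-.02,.05,.066,.09),push=(.52,.65,-.30,-.2,.066,.085),vs1=(.59,.65,-.095,-.055,.04,.06),vs2=(.57,.64,-.155,-.12,.04,.06),hub=(.44,.54,-.27,-.16,.085,.13)).items():
        m=(W[...,0]>x0)&(W[...,0]<x1)&(W[...,1]>y0)&(W[...,1]<y1)&(W[...,2]>z0)&(W[...,2]<z1)
        P=W[m]; r=cv2.minAreaRect(P[:,:2].astype(np.float32)); print(nm,len(P),np.median(P,0),np.array(r[0]),np.array(r[1]),r[2],np.percentile(P[:,2],[5,95]))
c=load('top')
for h in(.012,.096,.1525):
    im=ortho(c,h,.40,.70,-.31,.09,.0005); cv2.imwrite(f'pics/o2_{int(h*1000)}.png',grid(im,.70,.09,.0005))
E
```

```text
top near edge slope, x at y=0 [0.2077 0.4628] 75 75 0.000380256749046214
port 270 [0.6347 0.0117 0.0829] [0.6348 0.0133] [0.0614 0.0601] 36.778995513916016 [0.0675 0.088 ]
push 124 [ 0.5825 -0.2467  0.0723] [ 0.5819 -0.2476] [0.0304 0.0357] 75.36725616455078 [0.0676 0.0773]
vs1 59 [ 0.6206 -0.0736  0.0497] [ 0.6187 -0.0744] [0.0119 0.0462] 77.1754379272461 [0.0416 0.0562]
vs2 59 [ 0.6079 -0.1369  0.0497] [ 0.6055 -0.1369] [0.0119 0.0458] 78.6201171875 [0.0416 0.057 ]
hub 163 [ 0.4785 -0.2109  0.0977] [ 0.4724 -0.211 ] [0.0673 0.0296] 31.29757308959961 [0.0927 0.1068]
scene near edge slope, x at y=0 [0.2054 0.4662] 75 75 0.001321791820911431
port 325 [0.6411 0.0156 0.082 ] [0.6381 0.0151] [0.0656 0.0584] 29.694435119628906 [0.0677 0.0852]
push 125 [ 0.5855 -0.2444  0.0709] [ 0.5828 -0.245 ] [0.0299 0.0376] 78.33757781982422 [0.0673 0.0735]
vs1 57 [ 0.6108 -0.0693  0.0493] [ 0.6203 -0.0707] [0.0122 0.0423] 77.83268737792969 [0.0413 0.0547]
vs2 66 [ 0.5994 -0.1322  0.0487] [ 0.6069 -0.1333] [0.0126 0.0424] 79.55894470214844 [0.0408 0.0535]
hub 214 [ 0.4672 -0.2181  0.0973] [ 0.4709 -0.2128] [0.0767 0.0275] 34.205867767333984 [0.0869 0.1263]
```

View pics/o2_96.png

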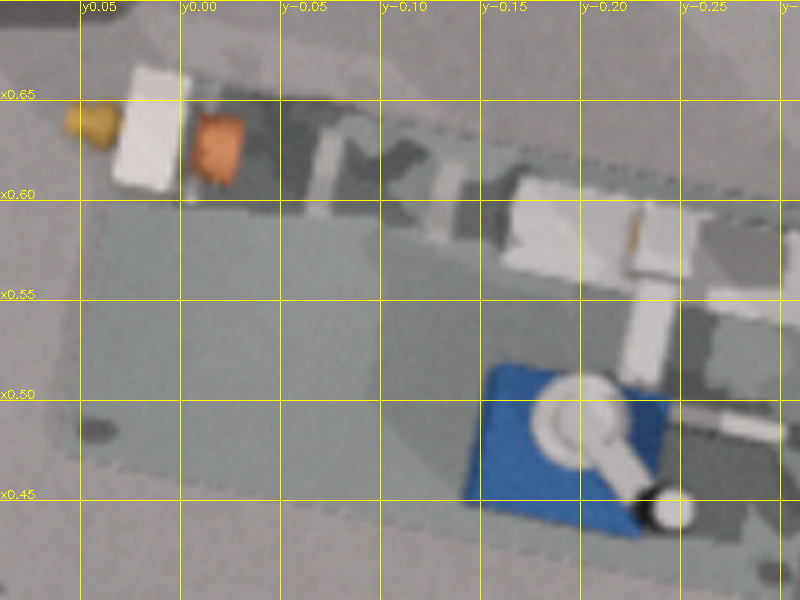

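View pics/o2_152.png

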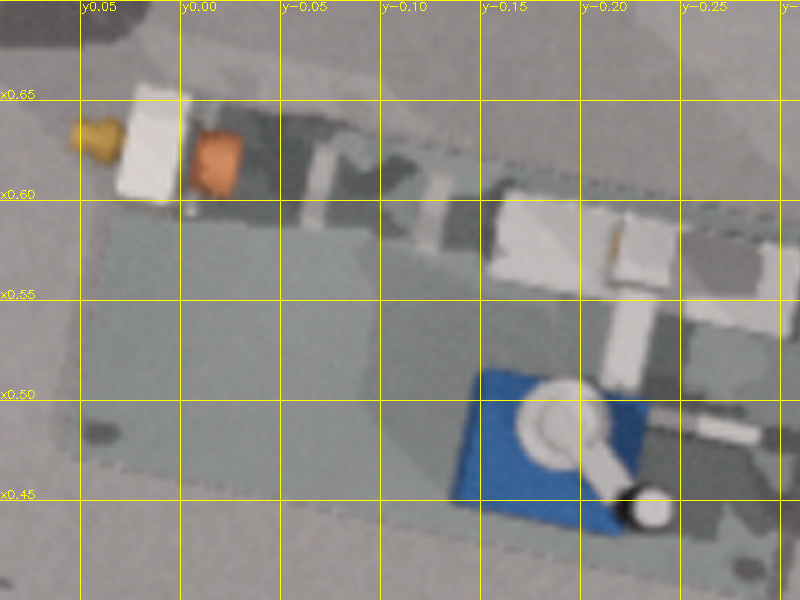

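```bash
cat >> h.py <<'E'
from scipy.spatial.transform import Rotation as Ro
def tgtR(zdir):  # jaws along zdir (xy), tool y down
    z=np.array([zdir[0],zdir[1],0.]); z/=np.linalg.norm(z); y=np.array([0,0,-1.]); return np.stack([np.cross(y,z),y,z],1)
def plan(p,R,step=.04,rmax=7.0,n=None):
    s=robot.observe(); p0=s['tcp_pos'];R0=s['orientation']
    rv=Ro.from_matrix(R0.T@R).as_rotvec(); ang=np.degrees(np.linalg.norm(rv))
    d=np.linalg.norm(np.array(p)-p0)
    n=n or int(max(np.ceil(d/step),np.ceil(ang/rmax),1))
    print('dist %.4f ang %.2f rows %d t %.2f F %s'%(d,ang,n,s['time'],np.round(s['wrist_force'],1)))
    for i in range(n):
        Ri=R0@Ro.from_rotvec(rv*i/n).as_matrix()
        l=Ri.T@(np.array(p)-p0)/n/.1; r=rv/n/(np.pi/2)
        print('{"linear":[%.2f,%.2f,%.2f],"rot":[%.3f,%.3f,%.3f]}'%(*l,*r))
ZS=(.9983,-.0585); ZF=(.979,-.2041)
E
python3 - <<'E'
from h import *
c=load('top');W=pts(c); print(W[140,255],W[165,211],W[255,237])
plan([.50,-.30,.24],tgtR((.95,-.31)))
E
```

```text
[0.72931602 0.2292874  0.16982705] [0.68752144 0.40141709 0.00098976] [0.40254971 0.31034483 0.020303  ]
dist 0.5133 ang 57.50 rows 13 t 0.10 F [0.2 0.  0.9]
{"linear":[-0.32,0.00,-0.24],"rot":[0.000,-0.049,-0.000]}
{"linear":[-0.33,0.00,-0.21],"rot":[0.000,-0.049,-0.000]}
{"linear":[-0.35,0.00,-0.19],"rot":[0.000,-0.049,-0.000]}
{"linear":[-0.36,0.00,-0.16],"rot":[0.000,-0.049,-0.000]}
{"linear":[-0.37,0.00,-0.13],"rot":[0.000,-0.049,-0.000]}
{"linear":[-0.38,0.00,-0.10],"rot":[0.000,-0.049,-0.000]}
{"linear":[-0.39,-0.00,-0.07],"rot":[0.000,-0.049,-0.000]}
{"linear":[-0.39,-0.00,-0.04],"rot":[0.000,-0.049,-0.000]}
{"linear":[-0.39,-0.00,-0.01],"rot":[0.000,-0.049,-0.000]}
{"linear":[-0.39,-0.00,0.02],"rot":[0.000,-0.049,-0.000]}
{"linear":[-0.39,-0.00,0.05],"rot":[0.000,-0.049,-0.000]}
{"linear":[-0.39,-0.00,0.08],"rot":[0.000,-0.049,-0.000]}
{"linear":[-0.38,-0.00,0.11],"rot":[0.000,-0.049,-0.000]}
```

```bash
python3 -m inch '[{"linear":[-0.32,0,-0.24],"rot":[0,-0.05,0]},{"linear":[-0.33,0,-0.21],"rot":[0,-0.05,0]},{"linear":[-0.35,0,-0.19],"rot":[0,-0.05,0]},{"linear":[-0.36,0,-0.16],"rot":[0,-0.05,0]},{"linear":[-0.37,0,-0.13],"rot":[0,-0.05,0]}]' 0.5 30
python3 -m inch '[{"linear":[-0.38,0,-0.1],"rot":[0,-0.05,0]},{"linear":[-0.39,0,-0.07],"rot":[0,-0.05,0]},{"linear":[-0.39,0,-0.04],"rot":[0,-0.05,0]},{"linear":[-0.39,0,-0.01],"rot":[0,-0.05,0]},{"linear":[-0.39,0,0.02],"rot":[0,-0.05,0]}]'
python3 - <<'E'
from h import *
plan([.5115,.2955,.20],tgtR(ZS))
E
```

```text
time: 0.52
tcp_pos: [0.2971, -0.5482, 0.2359]
orientation: [[-0.8, -0.007, 0.6], [-0.6, 0.0, -0.8], [0.006, -1.0, -0.004]]
wrist_force: [0.8, -0.3, -0.3]
grip_width: 0.0641
time: 0.93
tcp_pos: [0.4208, -0.3845, 0.2342]
orientation: [[-0.493, -0.008, 0.87], [-0.87, 0.001, -0.493], [0.003, -1.0, -0.008]]
wrist_force: [0.3, -1.5, 0.1]
grip_width: 0.0464
dist 0.6869 ang 26.21 rows 18 t 0.93 F [ 0.3 -1.5  0.1]
{"linear":[-0.35,0.02,-0.14],"rot":[0.000,-0.016,0.000]}
{"linear":[-0.36,0.02,-0.13],"rot":[0.000,-0.016,0.000]}
{"linear":[-0.36,0.02,-0.12],"rot":[0.000,-0.016,0.000]}
{"linear":[-0.36,0.02,-0.12],"rot":[0.000,-0.016,0.000]}
{"linear":[-0.37,0.02,-0.11],"rot":[0.000,-0.016,0.000]}
{"linear":[-0.37,0.02,-0.10],"rot":[0.000,-0.016,0.000]}
{"linear":[-0.37,0.02,-0.09],"rot":[0.000,-0.016,0.000]}
{"linear":[-0.37,0.02,-0.08],"rot":[0.000,-0.016,0.000]}
{"linear":[-0.37,0.02,-0.07],"rot":[0.000,-0.016,0.000]}
{"linear":[-0.38,0.02,-0.06],"rot":[0.000,-0.016,0.000]}
{"linear":[-0.38,0.02,-0.05],"rot":[0.000,-0.016,0.000]}
{"linear":[-0.38,0.02,-0.04],"rot":[0.000,-0.016,0.000]}
{"linear":[-0.38,0.02,-0.03],"rot":[0.000,-0.016,0.000]}
{"linear":[-0.38,0.02,-0.02],"rot":[0.000,-0.016,0.000]}
{"linear":[-0.38,0.02,-0.01],"rot":[0.000,-0.016,0.000]}
{"linear":[-0.38,0.02,-0.00],"rot":[0.000,-0.016,0.000]}
{"linear":[-0.38,0.02,0.01],"rot":[0.000,-0.016,0.000]}
{"linear":[-0.38,0.02,0.02],"rot":[0.000,-0.016,0.000]}
```

```bash
python3 -m inch '[{"linear":[-0.36,0,-0.14],"rot":[0,-0.016,0]},{"linear":[-0.36,0,-0.13],"rot":[0,-0.016,0]},{"linear":[-0.37,0,-0.12],"rot":[0,-0.016,0]},{"linear":[-0.37,0,-0.12],"rot":[0,-0.016,0]},{"linear":[-0.37,0,-0.11],"rot":[0,-0.016,0]}]'
python3 -m inch '[{"linear":[-0.38,0,-0.1],"rot":[0,-0.016,0]},{"linear":[-0.38,0,-0.09],"rot":[0,-0.016,0]},{"linear":[-0.38,0,-0.08],"rot":[0,-0.016,0]},{"linear":[-0.38,0,-0.07],"rot":[0,-0.016,0]},{"linear":[-0.38,0.02,-0.06],"rot":[0,-0.016,0]}]'
python3 -m inch '[{"linear":[-0.38,0.04,-0.05],"rot":[0,-0.016,0]},{"linear":[-0.38,0.06,-0.04],"rot":[0,-0.016,0]},{"linear":[-0.38,0.06,-0.03],"rot":[0,-0.016,0]},{"linear":[-0.38,0.06,-0.02],"rot":[0,-0.016,0]},{"linear":[-0.38,0.06,-0.01],"rot":[0,-0.016,0]}]'
python3 - <<'E'
from h import *
plan([.5115,.2955,.15],tgtR(ZS))
E
```

```text
time: 1.35
tcp_pos: [0.4506, -0.1839, 0.2333]
orientation: [[-0.369, -0.006, 0.93], [-0.93, 0.002, -0.369], [0.001, -1.0, -0.006]]
wrist_force: [0.3, 0.5, -0.6]
grip_width: 0.0465
time: 1.77
tcp_pos: [0.4719, 0.0182, 0.2315]
orientation: [[-0.244, -0.006, 0.97], [-0.97, 0.001, -0.244], [0.0, -1.0, -0.006]]
wrist_force: [1.2, -0.3, 0.2]
grip_width: 0.0465
time: 2.18
tcp_pos: [0.493, 0.2171, 0.2032]
orientation: [[-0.115, -0.005, 0.993], [-0.993, 0.001, -0.115], [-0.0, -1.0, -0.005]]
wrist_force: [1.4, -0.2, -0.8]
grip_width: 0.0464
dist 0.0965 ang 3.28 rows 3 t 2.18 F [ 1.4 -0.2 -0.8]
{"linear":[-0.27,0.18,0.03],"rot":[0.001,-0.012,-0.000]}
{"linear":[-0.27,0.18,0.04],"rot":[0.001,-0.012,-0.000]}
{"linear":[-0.27,0.18,0.04],"rot":[0.001,-0.012,-0.000]}
```

```bash
python3 -m inch '[{"linear":[-0.27,0.18,0.03],"rot":[0.001,-0.012,0]},{"linear":[-0.27,0.18,0.04],"rot":[0.001,-0.012,0]},{"linear":[-0.27,0.18,0.04],"rot":[0.001,-0.012,0]},{"linear":[0,0,0],"rot":[0,0,0]}]'
python3 - <<'E'
from h import *
plan([.5115,.2955,.11],tgtR(ZS))
for n in('top','scene'):
    c=grab(n)
    a=c['frame'][...,::-1]; a=a[170:270,190:310] if n=='top' else a[140:250,350:480]
    cv2.imwrite(f'pics/{n}1.png',cv2.resize(a,None,fx=5,fy=5,interpolation=cv2.INTER_CUBIC))
E
```

```text
time: 2.52
tcp_pos: [0.5107, 0.3111, 0.1461]
orientation: [[-0.046, 0.001, 0.999], [-0.999, 0.006, -0.046], [-0.006, -1.0, 0.001]]
wrist_force: [-0.2, -0.0, -0.2]
grip_width: 0.0463
dist 0.0393 ang 0.82 rows 1 t 2.52 F [-0.2 -0.  -0.2]
{"linear":[0.16,0.36,0.01],"rot":[-0.000,0.008,-0.004]}
```

View pics/scene1.png

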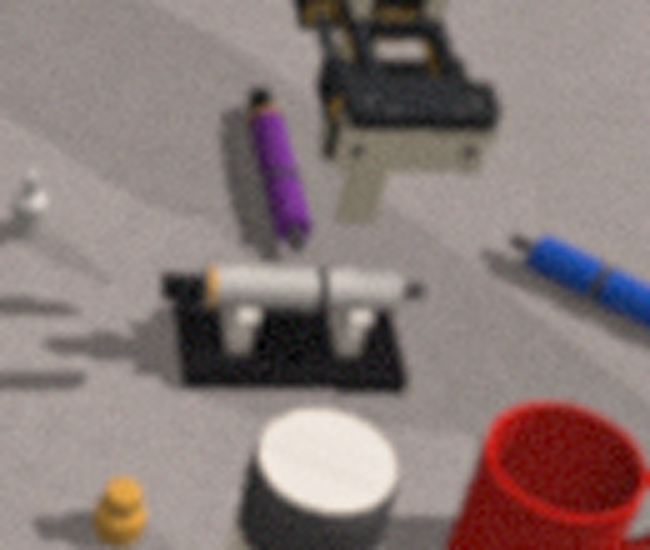

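View pics/top1.png

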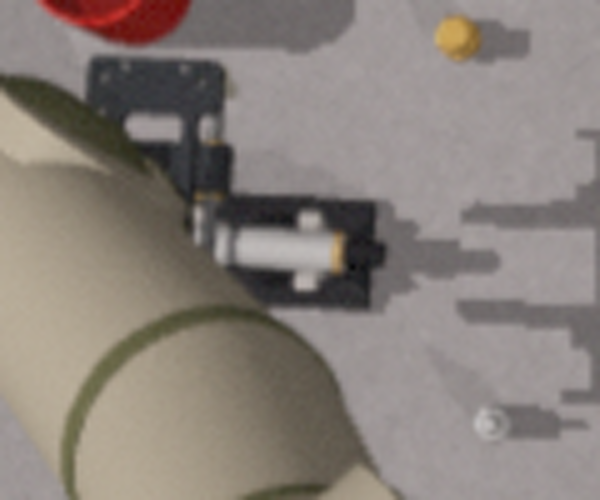

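Scene crop: the gripper hangs over the stand (fingers at ~(418,180) full-frame), and the injector lies below at (408,198). The spray can (413,230) and mug (462,240) are clear. I now correct the 15 mm overshoot and descend.

```bash
python3 -m inch '[{"linear":[0.08,0.18,0],"rot":[0,0.004,-0.002]},{"linear":[0.08,0.18,0.01],"rot":[0,0.004,-0.002]},{"linear":[0,0,0],"rot":[0,0,0]},{"linear":[0,0,0],"rot":[0,0,0]}]'
python3 - <<'E'
from h import *
plan([.5115,.2955,.053],tgtR(ZS),step=.03)
E
```

```text
time: 2.95
tcp_pos: [0.512, 0.2851, 0.1137]
orientation: [[-0.068, 0.003, 0.998], [-0.998, -0.005, -0.068], [0.005, -1.0, 0.003]]
wrist_force: [0.2, 0.6, -0.2]
grip_width: 0.0466
dist 0.0616 ang 0.65 rows 3 t 2.95 F [ 0.2  0.6 -0.2]
{"linear":[-0.04,0.20,-0.00],"rot":[-0.001,-0.002,0.001]}
{"linear":[-0.04,0.20,-0.00],"rot":[-0.001,-0.002,0.001]}
{"linear":[-0.03,0.20,-0.00],"rot":[-0.001,-0.002,0.001]}
```

```bash
python3 -m inch '[{"linear":[-0.04,0.2,0],"rot":[-0.001,-0.002,0.001]},{"linear":[-0.04,0.2,0],"rot":[-0.001,-0.002,0.001]},{"linear":[0,0.1,0],"rot":[0,0,0]},{"linear":[0,0,0],"rot":[0,0,0]},{"linear":[0,0,0],"rot":[0,0,0]}]'
python3 - <<'E'
from h import *
plan([.5115,.2955,.053],tgtR(ZS),step=.03)
E
```

```text
time: 3.37
tcp_pos: [0.5162, 0.2904, 0.069]
orientation: [[-0.068, 0.007, 0.998], [-0.998, -0.0, -0.068], [-0.0, -1.0, 0.007]]
wrist_force: [0.4, -0.1, -0.8]
grip_width: 0.0465
dist 0.0174 ang 0.67 rows 1 t 3.37 F [ 0.4 -0.1 -0.8]
{"linear":[-0.05,0.16,-0.05],"rot":[-0.004,-0.006,-0.000]}
```

```bash
python3 -m inch '[{"linear":[-0.05,0.04,-0.05],"rot":[-0.004,-0.006,0]},{"linear":[0,0.06,0],"rot":[0,0,0]},{"linear":[0,0.06,0],"rot":[0,0,0]},{"linear":[0,0,0],"rot":[0,0,0]}]'
python3 - <<'E'
from h import *
plan([.5115,.2955,.053],tgtR(ZS),step=.03)
E
```

```text
time: 3.7
tcp_pos: [0.5126, 0.2966, 0.0553]
orientation: [[-0.059, 0.004, 0.998], [-0.998, 0.003, -0.059], [-0.003, -1.0, 0.004]]
wrist_force: [0.2, 0.4, -0.1]
grip_width: 0.0463
dist 0.0028 ang 0.28 rows 1 t 3.70 F [ 0.2  0.4 -0.1]
{"linear":[0.01,0.02,-0.01],"rot":[-0.002,-0.000,-0.002]}
```

```bash
python3 -m inch '[{"linear":[0,0.02,-0.01],"rot":[0,0,0]},{"linear":[0,0,0],"rot":[0,0,0]},{"linear":[0,0,0],"rot":[0,0,0]},{"linear":[0,0,0],"rot":[0,0,0]},{"linear":[0,0,0],"rot":[0,0,0]}]' 0 40
python3 -m inch '[{"linear":[0,0,0],"rot":[0,0,0]},{"linear":[0,0,0],"rot":[0,0,0]}]'
python3 -m inch '[{"linear":[0,-0.1,0],"rot":[0,0,0]},{"linear":[0,-0.2,0],"rot":[0,0,0]},{"linear":[0,-0.3,0],"rot":[0,0,0]},{"linear":[0,-0.2,0],"rot":[0,0,0]},{"linear":[0,0,0],"rot":[0,0,0]}]'
python3 - <<'E'
from h import *
for n in('top','scene'):
    c=grab(n)
    a=c['frame'][...,::-1]; a=a[170:270,190:310] if n=='top' else a[140:250,350:480]
    cv2.imwrite(f'pics/{n}2.png',cv2.resize(a,None,fx=5,fy=5,interpolation=cv2.INTER_CUBIC))
E
```

```text
time: 4.12
tcp_pos: [0.5135, 0.2965, 0.0535]
orientation: [[-0.059, 0.007, 0.998], [-0.998, 0.003, -0.059], [-0.003, -1.0, 0.007]]
wrist_force: [0.3, 0.1, -3.2]
grip_width: 0.0229
time: 4.28
tcp_pos: [0.5134, 0.2963, 0.0534]
orientation: [[-0.06, 0.007, 0.998], [-0.998, 0.003, -0.06], [-0.003, -1.0, 0.006]]
wrist_force: [1.1, 0.6, -1.4]
grip_width: 0.0229
time: 4.7
tcp_pos: [0.5094, 0.2952, 0.1357]
orientation: [[-0.058, -0.001, 0.998], [-0.998, -0.001, -0.058], [0.001, -1.0, -0.001]]
wrist_force: [0.2, 0.4, -3.7]
grip_width: 0.0232
```

View pics/scene2.png

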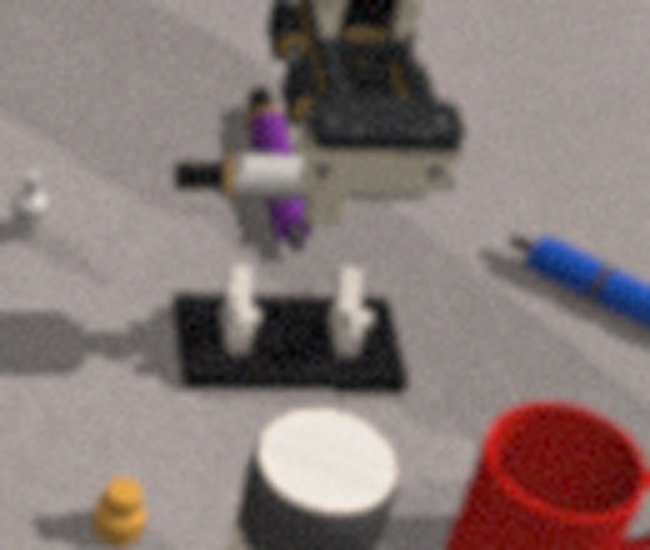

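Scene crop: the injector is held level in the gripper (~(403,174) full-frame) with the rear stub to the left, and the stand is empty. Next I carry it to the fixture.

```bash
python3 - <<'E'
from h import *
plan([.6115,-.1138,.135],tgtR(ZF),step=.035)
E
```

```text
dist 0.4209 ang 8.47 rows 13 t 4.80 F [-0.2 -0.  -3.8]
{"linear":[0.31,-0.00,0.10],"rot":[0.000,0.007,0.000]}
{"linear":[0.31,-0.00,0.10],"rot":[0.000,0.007,0.000]}
{"linear":[0.31,-0.00,0.10],"rot":[0.000,0.007,0.000]}
{"linear":[0.31,-0.00,0.11],"rot":[0.000,0.007,0.000]}
{"linear":[0.30,-0.00,0.11],"rot":[0.000,0.007,0.000]}
{"linear":[0.30,-0.00,0.11],"rot":[0.000,0.007,0.000]}
{"linear":[0.30,-0.00,0.12],"rot":[0.000,0.007,0.000]}
{"linear":[0.30,-0.00,0.12],"rot":[0.000,0.007,0.000]}
{"linear":[0.30,-0.00,0.12],"rot":[0.000,0.007,0.000]}
{"linear":[0.30,-0.00,0.13],"rot":[0.000,0.007,0.000]}
{"linear":[0.30,-0.00,0.13],"rot":[0.000,0.007,0.000]}
{"linear":[0.29,-0.00,0.13],"rot":[0.000,0.007,0.000]}
{"linear":[0.29,-0.00,0.14],"rot":[0.000,0.007,0.000]}
```

```bash
python3 -m inch '[{"linear":[0.15,0,0.05],"rot":[0,0.007,0]},{"linear":[0.31,0,0.1],"rot":[0,0.007,0]},{"linear":[0.31,0,0.1],"rot":[0,0.007,0]},{"linear":[0.31,0,0.11],"rot":[0,0.007,0]},{"linear":[0.3,0,0.11],"rot":[0,0.007,0]}]'
python3 -m inch '[{"linear":[0.3,0,0.11],"rot":[0,0.007,0]},{"linear":[0.3,0,0.12],"rot":[0,0.007,0]},{"linear":[0.3,0,0.12],"rot":[0,0.007,0]},{"linear":[0.3,0,0.12],"rot":[0,0.007,0]},{"linear":[0.3,0,0.13],"rot":[0,0.007,0]}]'
python3 - <<'E'
from h import *
plan([.6115,-.1138,.135],tgtR(ZF),step=.035)
E
```

```text
time: 5.22
tcp_pos: [0.54, 0.1573, 0.1265]
orientation: [[-0.099, -0.011, 0.995], [-0.995, 0.001, -0.099], [0.001, -1.0, -0.011]]
wrist_force: [0.8, -0.3, -4.5]
grip_width: 0.0231
time: 5.63
tcp_pos: [0.5774, -0.0069, 0.1174]
orientation: [[-0.153, -0.024, 0.988], [-0.988, -0.001, -0.153], [0.005, -1.0, -0.023]]
wrist_force: [0.8, 0.3, -4.4]
grip_width: 0.0235
dist 0.1136 ang 3.26 rows 4 t 5.63 F [ 0.8  0.3 -4.4]
{"linear":[0.25,-0.05,0.12],"rot":[0.004,0.008,0.001]}
{"linear":[0.25,-0.05,0.13],"rot":[0.004,0.008,0.001]}
{"linear":[0.25,-0.04,0.13],"rot":[0.004,0.008,0.001]}
{"linear":[0.25,-0.04,0.13],"rot":[0.004,0.008,0.001]}
```

```bash
python3 -m inch '[{"linear":[0.25,-0.1,0.12],"rot":[0.004,0.008,0.001]},{"linear":[0.25,-0.05,0.13],"rot":[0.004,0.008,0.001]},{"linear":[0.2,-0.05,0.1],"rot":[0.004,0.008,0.001]},{"linear":[0.1,0,0.05],"rot":[0.004,0.008,0.001]},{"linear":[0,0,0],"rot":[0,0,0]}]'
python3 -m inch '[{"linear":[0,0,0],"rot":[0,0,0]}]'
python3 - <<'E'
from h import *
plan([.6115,-.1138,.12],tgtR(ZF),step=.02)
E
```

```text
time: 6.05
tcp_pos: [0.6, -0.1067, 0.1277]
orientation: [[-0.216, -0.011, 0.976], [-0.976, -0.002, -0.216], [0.004, -1.0, -0.01]]
wrist_force: [-0.8, -0.6, -3.5]
grip_width: 0.0227
time: 6.13
tcp_pos: [0.5991, -0.1064, 0.1264]
orientation: [[-0.217, -0.013, 0.976], [-0.976, -0.001, -0.217], [0.004, -1.0, -0.012]]
wrist_force: [0.1, -0.3, -3.3]
grip_width: 0.0228
dist 0.0158 ang 1.04 rows 1 t 6.13 F [ 0.1 -0.3 -3.3]
{"linear":[0.05,0.06,0.14],"rot":[0.008,-0.008,0.002]}
```

```bash
python3 -m inch '[{"linear":[0.04,0.03,0.07],"rot":[0.008,-0.008,0.002]},{"linear":[0.03,0,0.07],"rot":[0,0,0]},{"linear":[0,0,0],"rot":[0,0,0]},{"linear":[0,0,0],"rot":[0,0,0]}]'
python3 - <<'E'
from h import *
plan([.6115,-.1138,.09],tgtR(ZF),step=.02)
for n in('top','scene'):
    c=grab(n)
    a=c['frame'][...,::-1]; a=a[140:260,310:460] if n=='top' else a[130:260,175:335]
    cv2.imwrite(f'pics/{n}3.png',cv2.resize(a,None,fx=5,fy=5,interpolation=cv2.INTER_CUBIC))
E
```

```text
time: 6.47
tcp_pos: [0.611, -0.1106, 0.1208]
orientation: [[-0.195, -0.002, 0.981], [-0.981, 0.002, -0.195], [-0.002, -1.0, -0.003]]
wrist_force: [0.0, 0.3, -4.2]
grip_width: 0.0229
dist 0.0310 ang 0.56 rows 2 t 6.47 F [ 0.   0.3 -4.2]
{"linear":[0.02,0.15,0.01],"rot":[0.001,0.003,-0.000]}
{"linear":[0.02,0.15,0.01],"rot":[0.001,0.003,-0.000]}
```

View pics/scene3.png

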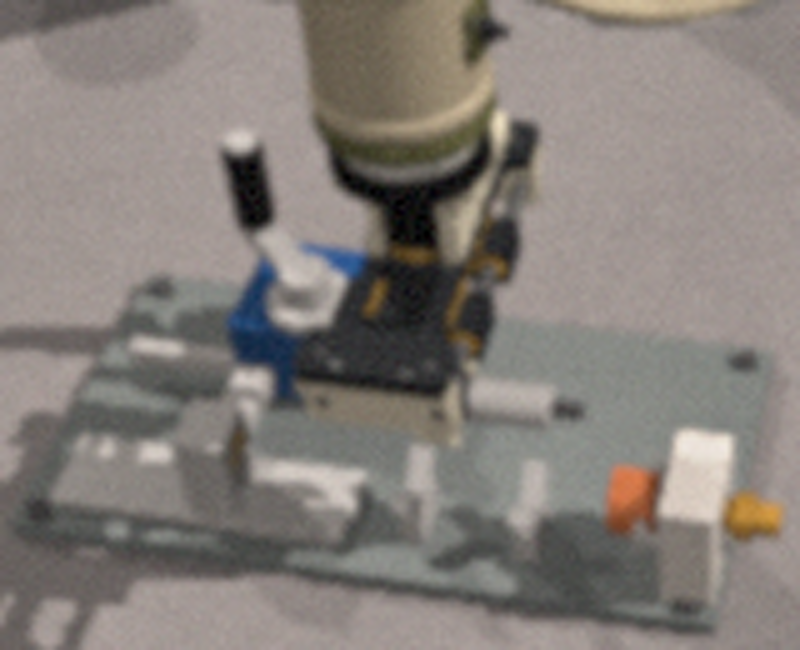

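View pics/top3.png

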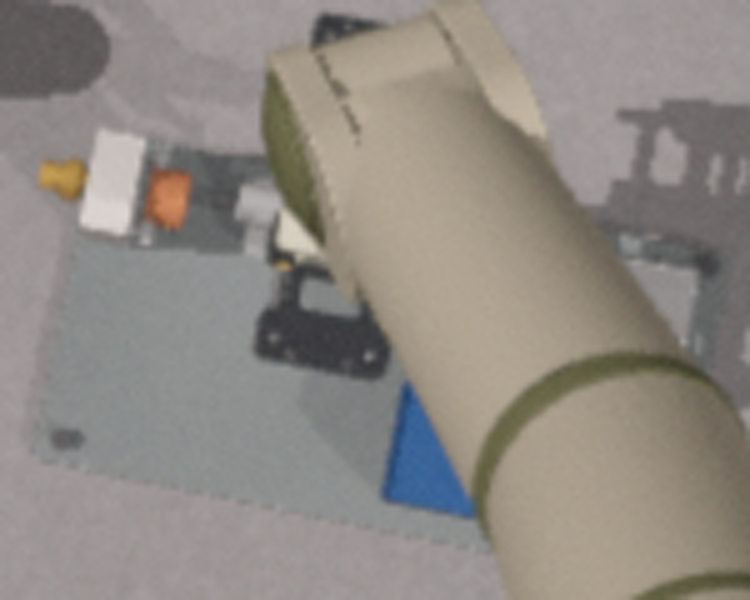

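```bash
python3 - <<'E'
from h import *
c=load('top'); 
im=ortho(c,.118,.56,.70,-.16,.04,.0003); cv2.imwrite('pics/o3.png',grid(im,.70,.04,.0003,.02))
W=pts(c)
P=W.reshape(-1,3); m=(P[:,2]>.108)&(P[:,2]<.135)&(P[:,1]>-.12)&(P[:,1]<0)&(P[:,0]>.58)&(P[:,0]<.66); P=P[m]
print(len(P),np.round(P.min(0),4),np.round(P.max(0),4))
c=load('scene');W=pts(c);P=W.reshape(-1,3); m=(P[:,2]>.108)&(P[:,2]<.135)&(P[:,1]>-.085)&(P[:,1]<0)&(P[:,0]>.58)&(P[:,0]<.66); P=P[m]
print(len(P),np.round(P.min(0),4),np.round(P.max(0),4))
E
```

```text
83 [ 0.605  -0.0808  0.1124] [ 0.6281 -0.0435  0.1326]
138 [ 0.6084 -0.0849  0.1104] [ 0.632  -0.0389  0.1312]
```

View pics/o3.png

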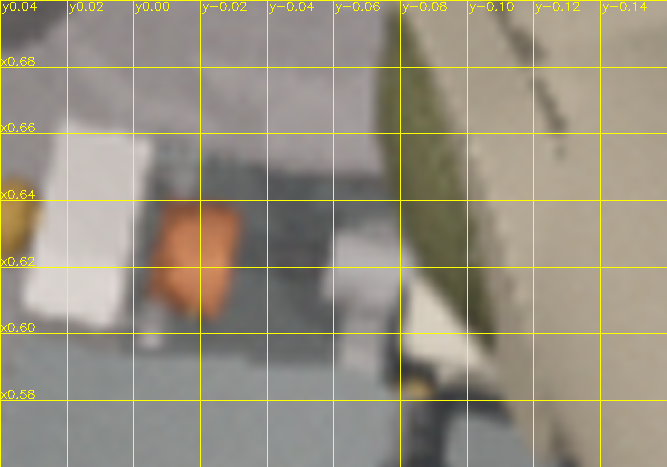

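Ortho view: the shoulder is at about (0.620, -0.059), which puts the injector origin about 7 mm behind the cradle and within 2 mm laterally. The planned target shift leaves it about 9.5 mm behind. I descend now.

```bash
python3 -m inch '[{"linear":[0.02,0.1,0],"rot":[0.001,0.003,0]},{"linear":[0.02,0.15,0],"rot":[0.001,0.003,0]},{"linear":[0,0.15,0],"rot":[0,0,0]},{"linear":[0,0.03,0],"rot":[0,0,0]},{"linear":[0,0,0],"rot":[0,0,0]}]'
python3 - <<'E'
from h import *
plan([.6115,-.1138,.0585],tgtR(ZF),step=.02)
E
```

```text
time: 6.98
tcp_pos: [0.6106, -0.1132, 0.0761]
orientation: [[-0.203, 0.004, 0.979], [-0.979, 0.001, -0.203], [-0.002, -1.0, 0.003]]
wrist_force: [-0.2, 0.2, -3.0]
grip_width: 0.0231
dist 0.0176 ang 0.24 rows 1 t 6.98 F [-0.2  0.2 -3. ]
{"linear":[0.00,0.18,0.01],"rot":[-0.002,0.000,-0.001]}
```

```bash
python3 -m inch '[{"linear":[0,0.06,0.01],"rot":[-0.001,0,-0.001]},{"linear":[0,0.06,0],"rot":[0,0,0]},{"linear":[0,0.02,0],"rot":[0,0,0]},{"linear":[0,0,0],"rot":[0,0,0]}]'
python3 - <<'E'
from h import *
plan([.6115,-.1138,.0585],tgtR(ZF),step=.02)
E
```

```text
time: 7.32
tcp_pos: [0.6122, -0.113, 0.0616]
orientation: [[-0.203, 0.003, 0.979], [-0.979, 0.0, -0.203], [-0.001, -1.0, 0.003]]
wrist_force: [0.5, -0.5, -2.5]
grip_width: 0.0233
dist 0.0033 ang 0.17 rows 1 t 7.32 F [ 0.5 -0.5 -2.5]
{"linear":[0.01,0.03,-0.01],"rot":[-0.002,0.001,-0.000]}
```

```bash
python3 -m inch '[{"linear":[0,0.02,0],"rot":[0,0,0]},{"linear":[0,0.01,0],"rot":[0,0,0]},{"linear":[0,0,0],"rot":[0,0,0]},{"linear":[0,0,0],"rot":[0,0,0]}]'
python3 - <<'E'
from h import *
plan([.6115,-.1138,.0585],tgtR(ZF),step=.02)
E
```

```text
time: 7.65
tcp_pos: [0.6127, -0.113, 0.0591]
orientation: [[-0.203, 0.004, 0.979], [-0.979, -0.0, -0.203], [-0.001, -1.0, 0.004]]
wrist_force: [0.0, 0.6, -5.0]
grip_width: 0.0232
dist 0.0015 ang 0.24 rows 1 t 7.65 F [ 0.   0.6 -5. ]
{"linear":[0.01,0.01,-0.01],"rot":[-0.003,0.001,-0.001]}
```

```bash
python3 -m inch '[{"linear":[0,0.02,0],"rot":[0,0,0]},{"linear":[0,0,0],"rot":[0,0,0]},{"linear":[0,0,0],"rot":[0,0,0]}]';python3 -m inch '[{"linear":[0,0.02,0],"rot":[0,0,0]},{"linear":[0,0,0],"rot":[0,0,0]},{"linear":[0,0,0],"rot":[0,0,0]}]'
```

```text
time: 7.9
tcp_pos: [0.6131, -0.1131, 0.0598]
orientation: [[-0.203, 0.006, 0.979], [-0.979, -0.001, -0.203], [0.0, -1.0, 0.006]]
wrist_force: [0.2, 0.4, -3.6]
grip_width: 0.0232
time: 8.15
tcp_pos: [0.6134, -0.1132, 0.0598]
orientation: [[-0.204, 0.008, 0.979], [-0.979, -0.002, -0.204], [0.001, -1.0, 0.008]]
wrist_force: [-0.0, 0.8, -3.4]
grip_width: 0.0225
```

```bash
python3 -m inch '[{"linear":[0,0.04,0],"rot":[-0.004,0,0]},{"linear":[0,0.04,0],"rot":[0,0,0]}]'
```

```text
time: 8.32
tcp_pos: [0.6123, -0.1129, 0.0558]
orientation: [[-0.203, 0.0, 0.979], [-0.979, -0.003, -0.203], [0.003, -1.0, 0.001]]
wrist_force: [-16.9, 1.6, 57.7]
grip_width: 0.0234
```

```bash
python3 -m inch '[{"linear":[0,-0.03,-0.02],"rot":[0,0,0]},{"linear":[0,0,0],"rot":[0,0,0]},{"linear":[0,0,0],"rot":[0,0,0]}]'
```

```text
time: 8.57
tcp_pos: [0.6108, -0.1124, 0.0597]
orientation: [[-0.203, 0.002, 0.979], [-0.979, -0.003, -0.203], [0.003, -1.0, 0.002]]
wrist_force: [0.7, -0.6, -4.0]
grip_width: 0.0231
```

```bash
python3 -m inch '[{"linear":[0,0.015,0],"rot":[0,0,0]},{"linear":[0,0.01,0],"rot":[0,0,0]},{"linear":[0,0,0],"rot":[0,0,0]}]'
```

```text
time: 8.82
tcp_pos: [0.6122, -0.1127, 0.0563]
orientation: [[-0.204, 0.003, 0.979], [-0.979, -0.003, -0.204], [0.002, -1.0, 0.004]]
wrist_force: [-0.7, -0.2, 0.5]
grip_width: 0.0234
```

Contact: the weight is off the tool. Release and rise.

```bash
python3 -m inch '[{"linear":[0,0,0],"rot":[0,0,0]},{"linear":[0,0,0],"rot":[0,0,0]},{"linear":[0,0,0],"rot":[0,0,0]},{"linear":[0,0,0],"rot":[0,0,0]},{"linear":[0,0,0],"rot":[0,0,0]}]' 0.55
python3 -m inch '[{"linear":[0,-0.1,0],"rot":[0,0,0]},{"linear":[0,-0.3,0],"rot":[0,0,0]},{"linear":[0,-0.4,0],"rot":[0,0,0]},{"linear":[0,-0.4,0],"rot":[0,0,0]},{"linear":[0,-0.3,0],"rot":[0,0,0]}]'
python3 - <<'E'
from h import *
plan([.447,-.234,.22],tgtR(ZF))
E
```

```text
time: 9.23
tcp_pos: [0.6122, -0.1126, 0.0554]
orientation: [[-0.204, 0.002, 0.979], [-0.979, -0.003, -0.204], [0.002, -1.0, 0.003]]
wrist_force: [-0.3, 0.6, 0.4]
grip_width: 0.0496
time: 9.65
tcp_pos: [0.6078, -0.111, 0.2058]
orientation: [[-0.201, -0.012, 0.979], [-0.98, 0.0, -0.201], [0.002, -1.0, -0.012]]
wrist_force: [-0.0, -0.1, -0.1]
grip_width: 0.0509
dist 0.2029 ang 0.72 rows 6 t 9.65 F [-0.  -0.1 -0.1]
{"linear":[0.25,-0.02,-0.22],"rot":[0.001,0.000,0.000]}
{"linear":[0.25,-0.02,-0.22],"rot":[0.001,0.000,0.000]}
{"linear":[0.26,-0.02,-0.22],"rot":[0.001,0.000,0.000]}
{"linear":[0.26,-0.02,-0.22],"rot":[0.001,0.000,0.000]}
{"linear":[0.26,-0.02,-0.22],"rot":[0.001,0.000,0.000]}
{"linear":[0.26,-0.02,-0.22],"rot":[0.001,0.000,0.000]}
```

```bash
python3 -m inch '[{"linear":[0.25,-0.05,-0.22],"rot":[0,0,0]},{"linear":[0.25,-0.05,-0.22],"rot":[0,0,0]},{"linear":[0.25,-0.05,-0.22],"rot":[0,0,0]},{"linear":[0.25,-0.05,-0.22],"rot":[0,0,0]},{"linear":[0.15,0,-0.15],"rot":[0,0,0]}]'
python3 - <<'E'
from h import *
plan([.447,-.234,.22],tgtR(ZF))
for n in('top','scene'):
    c=grab(n)
    a=c['frame'][...,::-1]; a=a[140:260,310:460] if n=='top' else a[130:260,175:335]
    cv2.imwrite(f'pics/{n}4.png',cv2.resize(a,None,fx=5,fy=5,interpolation=cv2.INTER_CUBIC))
    im=ortho(c,.055,.50,.70,-.25,.04,.0004); cv2.imwrite(f'pics/o4{n}.png',grid(im,.70,.04,.0004,.02))
E
```

```text
time: 10.07
tcp_pos: [0.4873, -0.2009, 0.2397]
orientation: [[-0.193, 0.007, 0.981], [-0.981, -0.001, -0.193], [0.0, -1.0, 0.007]]
wrist_force: [0.1, -0.0, -1.2]
grip_width: 0.0509
dist 0.0557 ang 0.79 rows 2 t 10.07 F [ 0.1 -0.  -1.2]
{"linear":[0.20,0.10,-0.17],"rot":[-0.002,0.004,-0.000]}
{"linear":[0.20,0.10,-0.16],"rot":[-0.002,0.004,-0.000]}
```

View pics/scene4.png

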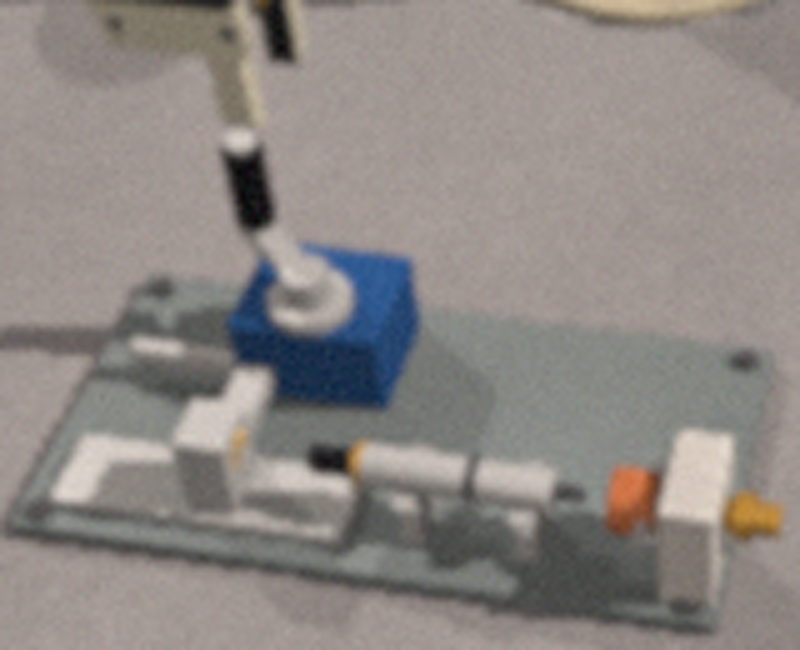

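View pics/o4top.png

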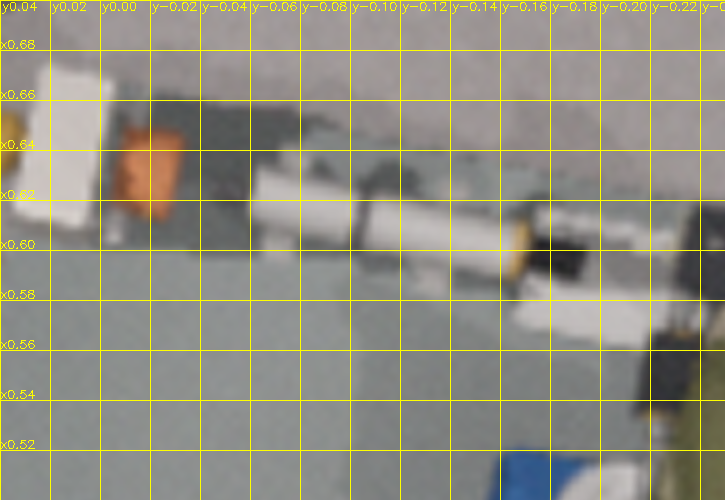

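```bash
python3 - <<'E'
from h import *
from scipy.optimize import least_squares
np.set_printoptions(precision=4,suppress=True)
for n in('top','scene'):
    c=load(n); W=pts(c); P=W.reshape(-1,3)
    m=(abs(P[:,1]+.11)<.045)&(abs(P[:,0]-.613-.21*(P[:,1]+.107))<.016)&(P[:,2]>.057)&(P[:,2]<.08); P=P[m]
    f=lambda a: np.hypot((P[:,0]-a[0]-a[1]*(P[:,1]+.107))/np.sqrt(1+a[1]**2),P[:,2]-a[2]-a[3]*(P[:,1]+.107))-.012
    r=least_squares(f,[.613,.2,.055,0],loss='soft_l1',f_scale=.002); print(n,r.x,len(P))
E
```

```text
top [0.6113 0.2045 0.0555 0.0004] 225
scene [ 0.6113  0.2116  0.054  -0.0017] 242
```

The scene crop and ortho view show the injector lying level in both V's: axis fit z 0.054 to 0.055, slope matching the plate, nose towards the copper ring. Its shoulder is about 28 mm from the ring face. Now I go to the sleeve.

```bash
python3 -m inch '[{"linear":[0.17,-0.05,-0.17],"rot":[0,0.004,0]},{"linear":[0.12,0,-0.12],"rot":[0,0,0]},{"linear":[0,0,0],"rot":[0,0,0]},{"linear":[0,0,0],"rot":[0,0,0]}]' 0.55
python3 - <<'E'
from h import *
plan([.449,-.2345,.19],tgtR(ZF),step=.02)
E
```

```text
time: 10.5
tcp_pos: [0.4523, -0.2239, 0.2469]
orientation: [[-0.202, 0.009, 0.979], [-0.979, -0.003, -0.202], [0.001, -1.0, 0.009]]
wrist_force: [0.3, 0.1, 0.2]
grip_width: 0.051
dist 0.0579 ang 0.56 rows 3 t 10.50 F [0.3 0.1 0.2]
{"linear":[0.04,0.19,-0.01],"rot":[-0.002,0.001,0.000]}
{"linear":[0.04,0.19,-0.00],"rot":[-0.002,0.001,0.000]}
{"linear":[0.04,0.19,-0.00],"rot":[-0.002,0.001,0.000]}
```

```bash
python3 -m inch '[{"linear":[0.06,0.1,-0.01],"rot":[-0.003,0,0]},{"linear":[0.05,0.19,0],"rot":[-0.003,0,0]},{"linear":[0,0.19,0],"rot":[0,0,0]},{"linear":[0,0,0],"rot":[0,0,0]},{"linear":[0,0,0],"rot":[0,0,0]}]'
python3 - <<'E'
from h import *
plan([.449,-.2345,.132],tgtR(ZF),step=.02)
for n in('top','scene'):
    c=grab(n)
    a=c['frame'][...,::-1]; a=a[180:280,370:470] if n=='top' else a[110:210,180:280]
    cv2.imwrite(f'pics/{n}5.png',cv2.resize(a,None,fx=5,fy=5,interpolation=cv2.INTER_CUBIC))
E
```

```text
time: 10.92
tcp_pos: [0.4544, -0.2327, 0.1969]
orientation: [[-0.196, 0.004, 0.981], [-0.981, -0.0, -0.196], [-0.001, -1.0, 0.004]]
wrist_force: [-0.5, 0.4, -0.9]
grip_width: 0.051
dist 0.0651 ang 0.50 rows 4 t 10.92 F [-0.5  0.4 -0.9]
{"linear":[0.01,0.16,-0.01],"rot":[-0.001,0.001,-0.000]}
{"linear":[0.01,0.16,-0.01],"rot":[-0.001,0.001,-0.000]}
{"linear":[0.01,0.16,-0.01],"rot":[-0.001,0.001,-0.000]}
{"linear":[0.01,0.16,-0.01],"rot":[-0.001,0.001,-0.000]}
```

View pics/scene5.png

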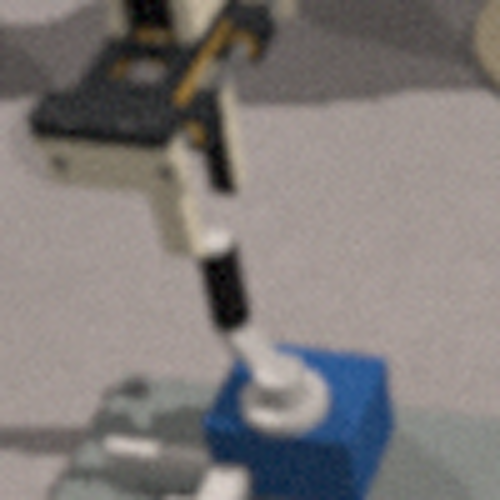

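View pics/top5.png

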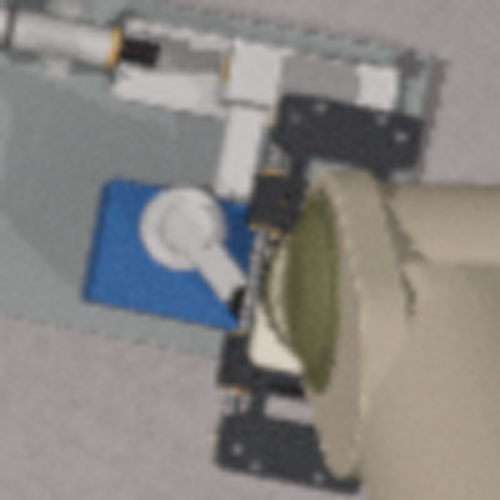

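The fingers straddle the sleeve top (scene ~(223,158) full-frame), so I descend around it.

```bash
python3 -m inch '[{"linear":[0.02,0.12,-0.05],"rot":[-0.002,0,0]},{"linear":[0.01,0.16,0],"rot":[-0.002,0,0]},{"linear":[0,0.16,0],"rot":[0,0,0]},{"linear":[0,0.12,0],"rot":[0,0,0]},{"linear":[0,0,0],"rot":[0,0,0]}]'
python3 - <<'E'
from h import *
plan([.449,-.2345,.130],tgtR(ZF),step=.02)
E
```

```text
time: 11.43
tcp_pos: [0.4532, -0.2349, 0.1443]
orientation: [[-0.195, 0.006, 0.981], [-0.981, -0.003, -0.195], [0.002, -1.0, 0.006]]
wrist_force: [-0.6, 0.6, 0.3]
grip_width: 0.0516
dist 0.0149 ang 0.66 rows 1 t 11.43 F [-0.6  0.6  0.3]
{"linear":[0.00,0.14,-0.04],"rot":[-0.004,0.006,0.001]}
```

```bash
python3 -m inch '[{"linear":[0,0.08,-0.04],"rot":[-0.003,0.003,0]},{"linear":[0,0.06,0],"rot":[0,0,0]},{"linear":[0,0.03,0],"rot":[0,0,0]},{"linear":[0,0,0],"rot":[0,0,0]}]'
python3 -m inch '[{"linear":[0,0,0],"rot":[0,0,0]},{"linear":[0,0,0],"rot":[0,0,0]},{"linear":[0,0,0],"rot":[0,0,0]},{"linear":[0,0,0],"rot":[0,0,0]},{"linear":[0,0,0],"rot":[0,0,0]}]' 0 50
python3 -m inch '[{"linear":[0,0,0],"rot":[0,0,0]},{"linear":[0,0,0],"rot":[0,0,0]}]'
```

```text
time: 11.77
tcp_pos: [0.4507, -0.2342, 0.1284]
orientation: [[-0.199, 0.004, 0.98], [-0.98, -0.003, -0.199], [0.002, -1.0, 0.005]]
wrist_force: [1.2, -0.2, 0.4]
grip_width: 0.0511
time: 12.18
tcp_pos: [0.448, -0.2341, 0.1293]
orientation: [[-0.2, -0.001, 0.98], [-0.98, -0.004, -0.2], [0.004, -1.0, -0.0]]
wrist_force: [0.1, 0.3, 2.3]
grip_width: 0.0232
time: 12.35
tcp_pos: [0.448, -0.2341, 0.1293]
orientation: [[-0.2, -0.0, 0.98], [-0.98, -0.004, -0.2], [0.004, -1.0, 0.001]]
wrist_force: [-0.1, -0.7, -4.5]
grip_width: 0.0234
```

```bash
cat >> h.py <<'E'
import json,os
def wind(dphi,n=5,c=(.4904,-.199),r=.055,z=.1293,fit=True,lead=0.):
    s=robot.observe(); p=s['tcp_pos']; R0=s['orientation']
    L=json.load(open('log.json')) if os.path.exists('log.json') else []
    L.append(list(p)); json.dump(L,open('log.json','w'))
    A=np.array(L)[:,:2]
    if fit and len(A)>=4:
        from scipy.optimize import least_squares
        q=least_squares(lambda a:np.r_[np.hypot(A[:,0]-a[0],A[:,1]-a[1])-r],list(c)); c=q.x; print('centre',np.round(c,4),'rms',np.sqrt(np.mean(q.fun**2)))
    d=p[:2]-c; phi=np.arctan2(d[1],d[0]); u=d/np.hypot(*d); tg=np.array([-u[1],u[0]]); F=s['wrist_force']
    u0=A[0]-c; th=(phi-np.arctan2(u0[1],u0[0]))%(2*np.pi)
    print('t %.2f rad %.4f phi %.3f turned(mod) %.3f Ft %.1f Fr %.1f Fz %.1f z %.4f w %.4f tilt %s'%(s['time'],np.hypot(*d),phi,th,F[:2]@-tg,F[:2]@u,F[2],p[2],s['grip_width'],np.round(R0[2],3)))
    rv=Ro.from_matrix(R0.T@tgtR(ZF)).as_rotvec()/(np.pi/2); R=tgtR(ZF)
    cur=np.array(p)
    for i in range(n):
        a=phi+(i+1)*dphi; nx=np.array([c[0]+r*np.cos(a),c[1]+r*np.sin(a),z])
        l=R.T@(nx-cur)/.1; rr=rv if i==0 else rv*0
        print('{"linear":[%.3f,%.3f,%.3f],"rot":[%.3f,%.3f,%.3f]}'%(*l,*rr)); cur=nx
E
python3 - <<'E'
from h import *
wind(.2)
E
```

```text
t 12.35 rad 0.0550 phi -2.450 turned(mod) 0.000 Ft -0.5 Fr 0.5 Fz -4.5 z 0.1293 w 0.0234 tilt [ 0.004 -1.     0.001]
{"linear":[0.060,0.000,0.092],"rot":[-0.000,0.003,0.002]}
{"linear":[0.040,0.000,0.102],"rot":[-0.000,0.000,0.000]}
{"linear":[0.019,0.000,0.108],"rot":[-0.000,0.000,0.000]}
{"linear":[-0.003,0.000,0.110],"rot":[-0.000,0.000,0.000]}
{"linear":[-0.025,0.000,0.107],"rot":[-0.000,0.000,0.000]}
```

```bash
python3 -m inch '[{"linear":[0.06,0,0.09],"rot":[0,0.003,0.002]},{"linear":[0.04,0,0.1],"rot":[0,0,0]},{"linear":[0.02,0,0.11],"rot":[0,0,0]}]' - 50
python3 - <<'E'
from h import *
wind(.2)
E
```

```text
time: 12.6
tcp_pos: [0.4689, -0.2507, 0.1292]
orientation: [[-0.204, -0.012, 0.979], [-0.979, 0.001, -0.204], [0.001, -1.0, -0.011]]
wrist_force: [-7.1, 1.6, 7.7]
grip_width: 0.0237
t 12.60 rad 0.0559 phi -1.965 turned(mod) 0.485 Ft 7.2 Fr 1.2 Fz 7.7 z 0.1292 w 0.0237 tilt [ 0.001 -1.    -0.011]
{"linear":[0.000,-0.001,0.111],"rot":[0.007,-0.000,0.001]}
{"linear":[-0.012,0.000,0.109],"rot":[0.000,-0.000,0.000]}
{"linear":[-0.034,0.000,0.105],"rot":[0.000,-0.000,0.000]}
{"linear":[-0.054,0.000,0.096],"rot":[0.000,-0.000,0.000]}
{"linear":[-0.072,0.000,0.083],"rot":[0.000,-0.000,0.000]}
```

```bash
python3 -m inch '[{"linear":[0,0,0.11],"rot":[0.007,0,0]},{"linear":[-0.01,0,0.11],"rot":[0,0,0]},{"linear":[-0.03,0,0.105],"rot":[0,0,0]},{"linear":[-0.05,0,0.095],"rot":[0,0,0]}]' - 50
python3 - <<'E'
from h import *
wind(.2)
E
```

```text
time: 12.93
tcp_pos: [0.5059, -0.2538, 0.1293]
orientation: [[-0.21, -0.015, 0.978], [-0.978, -0.003, -0.21], [0.006, -1.0, -0.014]]
wrist_force: [-7.0, -1.1, 4.7]
grip_width: 0.0233
t 12.93 rad 0.0569 phi -1.294 turned(mod) 1.156 Ft 7.0 Fr -0.9 Fz 4.7 z 0.1293 w 0.0233 tilt [ 0.006 -1.    -0.014]
{"linear":[-0.077,-0.000,0.083],"rot":[0.009,-0.004,0.004]}
{"linear":[-0.077,0.000,0.078],"rot":[0.000,-0.000,0.000]}
{"linear":[-0.091,0.000,0.061],"rot":[0.000,-0.000,0.000]}
{"linear":[-0.102,0.000,0.042],"rot":[0.000,-0.000,0.000]}
{"linear":[-0.108,0.000,0.021],"rot":[0.000,-0.000,0.000]}
```

```bash
python3 -m inch '[{"linear":[-0.07,0,0.085],"rot":[0.009,-0.004,0.004]},{"linear":[-0.077,0,0.078],"rot":[0,0,0]},{"linear":[-0.09,0,0.06],"rot":[0,0,0]},{"linear":[-0.1,0,0.04],"rot":[0,0,0]}]' - 50
python3 - <<'E'
from h import *
wind(.2)
E
```

```text
time: 13.27
tcp_pos: [0.5354, -0.234, 0.1293]
orientation: [[-0.212, -0.008, 0.977], [-0.977, -0.007, -0.212], [0.009, -1.0, -0.006]]
wrist_force: [-1.8, -7.4, 0.0]
grip_width: 0.0231
centre [ 0.4917 -0.2006] rms 2.4353323316503346e-05
t 13.27 rad 0.0550 phi -0.653 turned(mod) 1.835 Ft 7.0 Fr 3.1 Fz 0.0 z 0.1293 w 0.0231 tilt [ 0.009 -1.    -0.006]
{"linear":[-0.103,0.000,0.038],"rot":[0.004,-0.005,0.005]}
{"linear":[-0.109,0.000,0.016],"rot":[0.000,-0.000,0.000]}
{"linear":[-0.110,0.000,-0.006],"rot":[0.000,-0.000,0.000]}
{"linear":[-0.106,0.000,-0.027],"rot":[0.000,-0.000,0.000]}
{"linear":[-0.099,0.000,-0.048],"rot":[0.000,-0.000,0.000]}
```

Circle fit has rms 0.02 mm, so the centre is known. I keep winding.

```bash
python3 -m inch '[{"linear":[-0.105,0,0.038],"rot":[0.004,-0.005,0.005]},{"linear":[-0.11,0,0.016],"rot":[0,0,0]},{"linear":[-0.11,0,-0.006],"rot":[0,0,0]},{"linear":[-0.106,0,-0.027],"rot":[0,0,0]},{"linear":[-0.1,0,-0.048],"rot":[0,0,0]}]' - 50
python3 - <<'E'
from h import *
wind(.2)
E
```

```text
time: 13.68
tcp_pos: [0.5459, -0.1917, 0.1294]
orientation: [[-0.215, 0.001, 0.977], [-0.977, -0.011, -0.215], [0.011, -1.0, 0.004]]
wrist_force: [4.4, -5.9, -6.2]
grip_width: 0.0232
centre [ 0.4916 -0.2006] rms 3.423184735899902e-05
t 13.68 rad 0.0550 phi 0.162 turned(mod) 2.649 Ft 6.5 Fr 3.4 Fz -6.2 z 0.1294 w 0.0232 tilt [ 0.011 -1.     0.004]
{"linear":[-0.098,0.001,-0.049],"rot":[-0.002,-0.007,0.007]}
{"linear":[-0.086,0.000,-0.068],"rot":[-0.000,-0.000,0.000]}
{"linear":[-0.071,0.000,-0.084],"rot":[-0.000,-0.000,0.000]}
{"linear":[-0.053,0.000,-0.096],"rot":[-0.000,-0.000,0.000]}
{"linear":[-0.033,0.000,-0.105],"rot":[-0.000,-0.000,0.000]}
```

```bash
python3 -m inch '[{"linear":[-0.1,0,-0.05],"rot":[-0.002,-0.007,0.007]},{"linear":[-0.086,0,-0.07],"rot":[0,0,0]},{"linear":[-0.07,0,-0.085],"rot":[0,0,0]},{"linear":[-0.053,0,-0.096],"rot":[0,0,0]},{"linear":[-0.033,0,-0.105],"rot":[0,0,0]}]' - 50
python3 - <<'E'
from h import *
wind(.2)
E
```

```text
time: 14.1
tcp_pos: [0.5219, -0.1547, 0.1294]
orientation: [[-0.208, 0.016, 0.978], [-0.978, -0.005, -0.208], [0.001, -1.0, 0.017]]
wrist_force: [7.3, -1.1, -9.2]
grip_width: 0.0235
centre [ 0.4916 -0.2006] rms 3.817206809700187e-05
t 14.10 rad 0.0550 phi 0.988 turned(mod) 3.476 Ft 6.7 Fr 3.1 Fz -9.2 z 0.1294 w 0.0235 tilt [ 0.001 -1.     0.017]
{"linear":[-0.030,0.001,-0.105],"rot":[-0.011,-0.003,0.001]}
{"linear":[-0.008,0.000,-0.109],"rot":[-0.000,-0.000,0.000]}
{"linear":[0.013,0.000,-0.109],"rot":[-0.000,-0.000,0.000]}
{"linear":[0.035,0.000,-0.104],"rot":[-0.000,-0.000,0.000]}
{"linear":[0.055,0.000,-0.095],"rot":[-0.000,-0.000,0.000]}
```

```bash
python3 -m inch '[{"linear":[-0.03,0,-0.105],"rot":[-0.011,-0.003,0]},{"linear":[-0.008,0,-0.11],"rot":[0,0,0]},{"linear":[0.013,0,-0.11],"rot":[0,0,0]},{"linear":[0.035,0,-0.104],"rot":[0,0,0]},{"linear":[0.055,0,-0.095],"rot":[0,0,0]}]' - 50
python3 - <<'E'
from h import *
wind(.2)
for n in('top','scene'):
    c=grab(n); im=ortho(c,.055,.50,.70,-.25,.04,.0004); cv2.imwrite(f'pics/o6{n}.png',grid(im,.70,.04,.0004,.02))
E
```

```text
time: 14.52
tcp_pos: [0.4798, -0.1471, 0.1294]
orientation: [[-0.199, 0.019, 0.98], [-0.98, 0.004, -0.199], [-0.007, -1.0, 0.018]]
wrist_force: [5.6, 10.2, -6.0]
grip_width: 0.0231
centre [ 0.4917 -0.2007] rms 6.97869528734451e-05
t 14.52 rad 0.0549 phi 1.788 turned(mod) 4.276 Ft 7.6 Fr 8.8 Fz -6.0 z 0.1294 w 0.0231 tilt [-0.007 -1.     0.018]
{"linear":[0.054,0.001,-0.096],"rot":[-0.011,0.003,-0.005]}
{"linear":[0.073,0.000,-0.082],"rot":[-0.000,0.000,-0.000]}
{"linear":[0.088,0.000,-0.066],"rot":[-0.000,0.000,-0.000]}
{"linear":[0.099,0.000,-0.048],"rot":[-0.000,0.000,-0.000]}
{"linear":[0.106,0.000,-0.027],"rot":[-0.000,0.000,-0.000]}
```

View pics/o6scene.png

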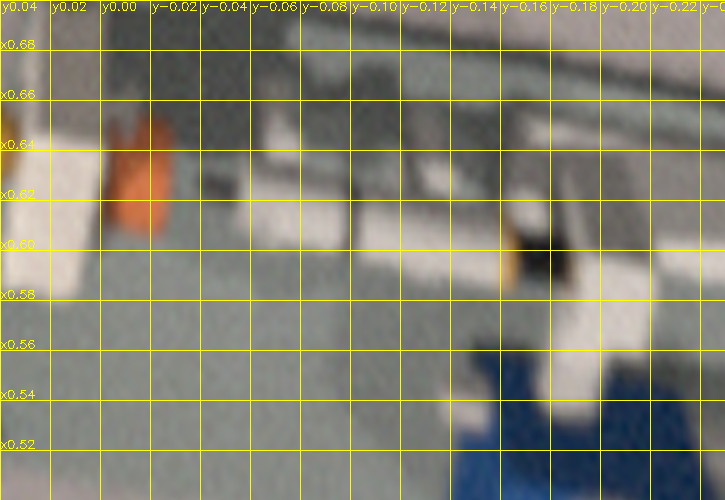

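Scene ortho: the pusher disc has just reached the stub at y≈-0.19, and the shoulder (y≈-0.055) is about 27 mm from the ring (y≈-0.028). About 3 rad remain.

```bash
python3 -m inch '[{"linear":[0.054,0,-0.096],"rot":[-0.011,0.003,-0.005]},{"linear":[0.073,0,-0.082],"rot":[0,0,0]},{"linear":[0.088,0,-0.066],"rot":[0,0,0]},{"linear":[0.1,0,-0.048],"rot":[0,0,0]},{"linear":[0.106,0,-0.027],"rot":[0,0,0]}]' - 50
python3 - <<'E'
from h import *
wind(.2)
E
```

```text
time: 15.03
tcp_pos: [0.4445, -0.1726, 0.1292]
orientation: [[-0.191, 0.007, 0.982], [-0.982, 0.01, -0.191], [-0.011, -1.0, 0.005]]
wrist_force: [-3.3, 10.5, 7.4]
grip_width: 0.0234
centre [ 0.4917 -0.2007] rms 7.59123555793855e-05
t 15.03 rad 0.0549 phi 2.605 turned(mod) 5.094 Ft 7.3 Fr 8.2 Fz 7.4 z 0.1292 w 0.0234 tilt [-0.011 -1.     0.005]
{"linear":[0.107,-0.001,-0.026],"rot":[-0.003,0.009,-0.007]}
{"linear":[0.110,0.000,-0.003],"rot":[-0.000,0.000,-0.000]}
{"linear":[0.108,0.000,0.018],"rot":[-0.000,0.000,-0.000]}
{"linear":[0.102,0.000,0.040],"rot":[-0.000,0.000,-0.000]}
{"linear":[0.093,0.000,0.059],"rot":[-0.000,0.000,-0.000]}
```

```bash
python3 -m inch '[{"linear":[0.107,0,-0.026],"rot":[-0.003,0.009,-0.007]},{"linear":[0.11,0,-0.003],"rot":[0,0,0]},{"linear":[0.108,0,0.018],"rot":[0,0,0]},{"linear":[0.1,0,0.04],"rot":[0,0,0]}]' - 50
python3 - <<'E'
from h import *
wind(.1)
E
```

```text
time: 15.37
tcp_pos: [0.4374, -0.2089, 0.1292]
orientation: [[-0.197, -0.002, 0.98], [-0.98, 0.007, -0.197], [-0.007, -1.0, -0.003]]
wrist_force: [-5.8, 6.1, 7.0]
grip_width: 0.0237
centre [ 0.4917 -0.2007] rms 7.392668773623082e-05
t 15.37 rad 0.0550 phi -2.991 turned(mod) 5.782 Ft 6.9 Fr 4.9 Fz 7.0 z 0.1292 w 0.0237 tilt [-0.007 -1.    -0.003]
{"linear":[0.051,-0.001,0.021],"rot":[0.002,0.005,-0.004]}
{"linear":[0.048,0.000,0.027],"rot":[0.000,0.000,-0.000]}
{"linear":[0.045,0.000,0.031],"rot":[0.000,0.000,-0.000]}
{"linear":[0.042,0.000,0.036],"rot":[0.000,0.000,-0.000]}
{"linear":[0.038,0.000,0.040],"rot":[0.000,0.000,-0.000]}
```

```bash
python3 -m inch '[{"linear":[0.051,0,0.021],"rot":[0.002,0.005,-0.004]},{"linear":[0.048,0,0.027],"rot":[0,0,0]},{"linear":[0.045,0,0.031],"rot":[0,0,0]},{"linear":[0.042,0,0.036],"rot":[0,0,0]},{"linear":[0.038,0,0.04],"rot":[0,0,0]}]' - 50
python3 - <<'E'
from h import *
wind(.1)
for n in('top','scene'):
    c=grab(n); im=ortho(c,.055,.50,.70,-.25,.04,.0004); cv2.imwrite(f'pics/o7{n}.png',grid(im,.70,.04,.0004,.02))
E
```

```text
time: 15.78
tcp_pos: [0.4452, -0.2299, 0.1292]
orientation: [[-0.201, -0.007, 0.98], [-0.98, 0.007, -0.201], [-0.005, -1.0, -0.009]]
wrist_force: [-6.3, 5.5, 6.0]
grip_width: 0.0236
centre [ 0.4917 -0.2007] rms 7.230170866200515e-05
t 15.78 rad 0.0549 phi -2.581 turned(mod) 6.191 Ft 8.0 Fr 2.4 Fz 6.0 z 0.1292 w 0.0236 tilt [-0.005 -1.    -0.009]
{"linear":[0.038,-0.001,0.040],"rot":[0.006,0.002,-0.003]}
{"linear":[0.033,0.000,0.044],"rot":[0.000,0.000,-0.000]}
{"linear":[0.029,0.000,0.047],"rot":[0.000,0.000,-0.000]}
{"linear":[0.024,0.000,0.049],"rot":[0.000,0.000,-0.000]}
{"linear":[0.019,0.000,0.052],"rot":[0.000,0.000,-0.000]}
```

View pics/o7scene.png

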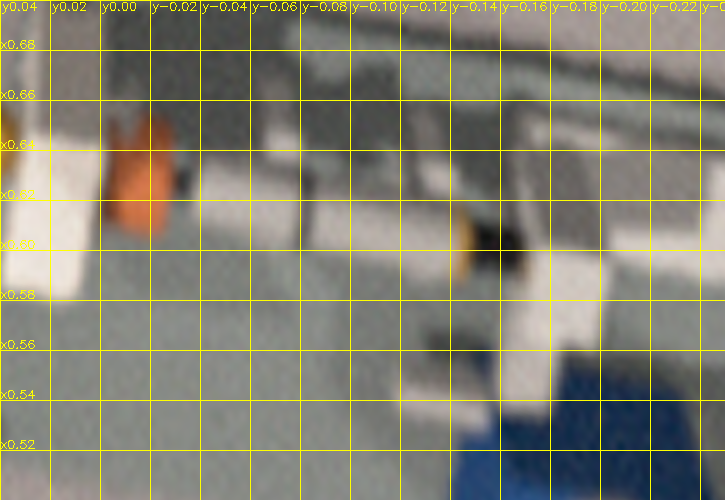

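View pics/o7top.png

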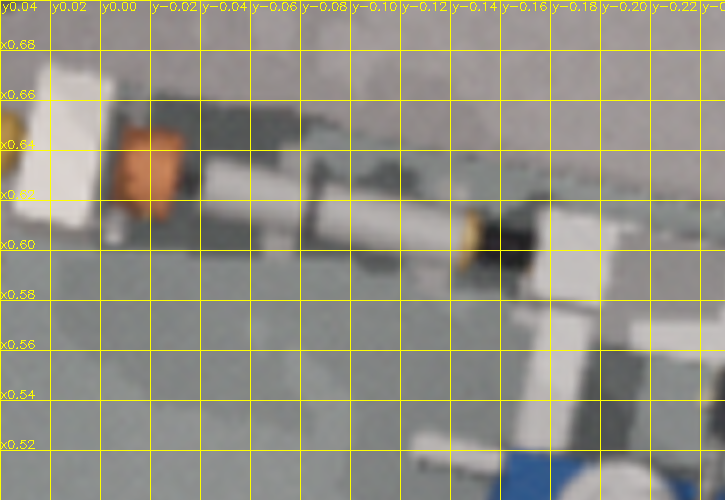

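Shoulder (y≈-0.038) to ring face (-0.029) is about 8 mm, so roughly 0.8 rad to seat contact.

```bash
python3 -m inch '[{"linear":[0.038,0,0.04],"rot":[0.006,0.002,-0.003]},{"linear":[0.033,0,0.044],"rot":[0,0,0]},{"linear":[0.029,0,0.047],"rot":[0,0,0]},{"linear":[0.024,0,0.049],"rot":[0,0,0]}]' - 50
python3 - <<'E'
from h import *
wind(.06)
E
```

```text
time: 16.22
tcp_pos: [0.4562, -0.2427, 0.1292]
orientation: [[-0.202, -0.008, 0.979], [-0.979, 0.004, -0.202], [-0.002, -1.0, -0.009]]
wrist_force: [-6.1, 3.4, 6.9]
grip_width: 0.0235
centre [ 0.4917 -0.2007] rms 6.912742578812671e-05
t 16.22 rad 0.0550 phi -2.273 turned(mod) 0.216 Ft 6.9 Fr 1.3 Fz 6.9 z 0.1292 w 0.0235 tilt [-0.002 -1.    -0.009]
{"linear":[0.015,-0.001,0.029],"rot":[0.006,0.001,-0.001]}
{"linear":[0.013,0.000,0.030],"rot":[0.000,0.000,-0.000]}
{"linear":[0.011,0.000,0.031],"rot":[0.000,0.000,-0.000]}
{"linear":[0.009,0.000,0.032],"rot":[0.000,0.000,-0.000]}
{"linear":[0.007,0.000,0.032],"rot":[0.000,0.000,-0.000]}
```

```bash
python3 -m inch '[{"linear":[0.019,0,0.04],"rot":[0.006,0,0]},{"linear":[0.015,0,0.042],"rot":[0,0,0]},{"linear":[0.012,0,0.043],"rot":[0,0,0]},{"linear":[0.009,0,0.044],"rot":[0,0,0]}]' - 50
python3 - <<'E'
from h import *
wind(.06)
E
```

```text
time: 16.55
tcp_pos: [0.4663, -0.2494, 0.1292]
orientation: [[-0.202, -0.011, 0.979], [-0.979, 0.005, -0.202], [-0.002, -1.0, -0.012]]
wrist_force: [-5.9, 2.2, 5.9]
grip_width: 0.0233
centre [ 0.4917 -0.2007] rms 6.619005483974788e-05
t 16.55 rad 0.0550 phi -2.052 turned(mod) 0.437 Ft 6.2 Fr 0.7 Fz 5.9 z 0.1292 w 0.0233 tilt [-0.002 -1.    -0.012]
{"linear":[0.008,-0.001,0.032],"rot":[0.007,0.002,-0.002]}
{"linear":[0.006,0.000,0.032],"rot":[0.000,0.000,-0.000]}
{"linear":[0.004,0.000,0.033],"rot":[0.000,0.000,-0.000]}
{"linear":[0.002,0.000,0.033],"rot":[0.000,0.000,-0.000]}
{"linear":[0.000,0.000,0.033],"rot":[0.000,0.000,-0.000]}
```

```bash
python3 -m inch '[{"linear":[0.008,0,0.034],"rot":[0.007,0,0]},{"linear":[0.006,0,0.034],"rot":[0,0,0]},{"linear":[0.004,0,0.034],"rot":[0,0,0]},{"linear":[0.002,0,0.034],"rot":[0,0,0]}]' - 50
python3 - <<'E'
from h import *
wind(.06)
E
```

```text
time: 16.88
tcp_pos: [0.4735, -0.2526, 0.1292]
orientation: [[-0.202, -0.012, 0.979], [-0.979, 0.004, -0.202], [-0.002, -1.0, -0.013]]
wrist_force: [-6.5, 2.6, 6.2]
grip_width: 0.0233
centre [ 0.4917 -0.2007] rms 6.362386366158888e-05
t 16.88 rad 0.0550 phi -1.909 turned(mod) 0.580 Ft 7.0 Fr -0.3 Fz 6.2 z 0.1292 w 0.0233 tilt [-0.002 -1.    -0.013]
{"linear":[0.003,-0.001,0.033],"rot":[0.008,0.002,-0.001]}
{"linear":[0.001,0.000,0.033],"rot":[0.000,0.000,-0.000]}
{"linear":[-0.001,0.000,0.033],"rot":[0.000,0.000,-0.000]}
{"linear":[-0.003,0.000,0.033],"rot":[0.000,0.000,-0.000]}
{"linear":[-0.005,0.000,0.033],"rot":[0.000,0.000,-0.000]}
```

```bash
python3 -m inch '[{"linear":[0.003,0,0.034],"rot":[0.008,0,0]},{"linear":[0.001,0,0.034],"rot":[0,0,0]},{"linear":[-0.001,0,0.034],"rot":[0,0,0]},{"linear":[-0.003,0,0.034],"rot":[0,0,0]}]' - 50
python3 - <<'E'
from h import *
wind(.06)
E
```

```text
time: 17.22
tcp_pos: [0.4804, -0.2545, 0.1292]
orientation: [[-0.203, -0.013, 0.979], [-0.979, 0.003, -0.203], [-0.0, -1.0, -0.014]]
wrist_force: [-7.6, 0.8, 5.1]
grip_width: 0.0238
centre [ 0.4917 -0.2007] rms 6.224586833607629e-05
t 17.22 rad 0.0550 phi -1.779 turned(mod) 0.710 Ft 7.6 Fr 0.8 Fz 5.1 z 0.1292 w 0.0238 tilt [-0.    -1.    -0.014]
{"linear":[-0.001,-0.001,0.033],"rot":[0.009,0.001,-0.000]}
{"linear":[-0.003,0.000,0.033],"rot":[0.000,0.000,-0.000]}
{"linear":[-0.005,0.000,0.033],"rot":[0.000,0.000,-0.000]}
{"linear":[-0.007,0.000,0.032],"rot":[0.000,0.000,-0.000]}
{"linear":[-0.009,0.000,0.032],"rot":[0.000,0.000,-0.000]}
```

```bash
python3 -m inch '[{"linear":[-0.001,0,0.032],"rot":[0.006,0,0]},{"linear":[-0.003,0,0.032],"rot":[0,0,0]}]' - 50
python3 -c "
from h import *
wind(.05,3)"
```

```text
time: 17.38
tcp_pos: [0.4836, -0.2551, 0.1293]
orientation: [[-0.203, -0.01, 0.979], [-0.979, 0.002, -0.203], [0.001, -1.0, -0.01]]
wrist_force: [-6.1, 2.0, 6.0]
grip_width: 0.0235
centre [ 0.4917 -0.2007] rms 6.0320772971381806e-05
t 17.38 rad 0.0550 phi -1.718 turned(mod) 0.771 Ft 6.3 Fr -1.1 Fz 6.0 z 0.1293 w 0.0235 tilt [ 0.001 -1.    -0.01 ]
{"linear":[-0.002,-0.000,0.027],"rot":[0.007,0.001,0.000]}
{"linear":[-0.004,0.000,0.027],"rot":[0.000,0.000,0.000]}
{"linear":[-0.005,0.000,0.027],"rot":[0.000,0.000,0.000]}
```

```bash
python3 -m inch '[{"linear":[-0.006,0,0.03],"rot":[0.003,0,0]},{"linear":[-0.007,0,0.03],"rot":[0,0,0]}]' - 50
python3 -c "
from h import *
wind(.05,3)"
```

```text
time: 17.55
tcp_pos: [0.4864, -0.2554, 0.1292]
orientation: [[-0.204, -0.012, 0.979], [-0.979, 0.0, -0.204], [0.002, -1.0, -0.012]]
wrist_force: [-7.8, 0.6, 5.6]
grip_width: 0.0232
centre [ 0.4917 -0.2007] rms 5.859402729755907e-05
t 17.55 rad 0.0550 phi -1.668 turned(mod) 0.821 Ft 7.8 Fr 0.2 Fz 5.6 z 0.1292 w 0.0232 tilt [ 0.002 -1.    -0.012]
{"linear":[-0.003,-0.001,0.027],"rot":[0.008,-0.000,0.001]}
{"linear":[-0.005,0.000,0.027],"rot":[0.000,-0.000,0.000]}
{"linear":[-0.006,0.000,0.027],"rot":[0.000,-0.000,0.000]}
```

```bash
python3 -m inch '[{"linear":[-0.004,0,0.03],"rot":[0.005,0,0]},{"linear":[-0.006,0,0.03],"rot":[0,0,0]},{"linear":[-0.007,0,0.03],"rot":[0,0,0]}]' - 50
python3 -c "
from h import *
wind(.05,3)
for n in('top','scene'):
    c=grab(n); im=ortho(c,.055,.58,.68,-.10,.04,.0002); cv2.imwrite(f'pics/o8{n}.png',grid(im,.68,.04,.0002,.02))"
```

```text
time: 17.8
tcp_pos: [0.4905, -0.2557, 0.1292]
orientation: [[-0.206, -0.015, 0.978], [-0.979, -0.001, -0.206], [0.004, -1.0, -0.014]]
wrist_force: [-7.1, 1.3, 4.7]
grip_width: 0.0233
centre [ 0.4917 -0.2007] rms 5.686358588680003e-05
t 17.80 rad 0.0550 phi -1.593 turned(mod) 0.896 Ft 7.2 Fr -1.1 Fz 4.7 z 0.1292 w 0.0233 tilt [ 0.004 -1.    -0.014]
{"linear":[-0.006,-0.001,0.027],"rot":[0.009,-0.001,0.003]}
{"linear":[-0.007,0.000,0.027],"rot":[0.000,-0.000,0.000]}
{"linear":[-0.008,0.000,0.026],"rot":[0.000,-0.000,0.000]}
```

View pics/o8top.png

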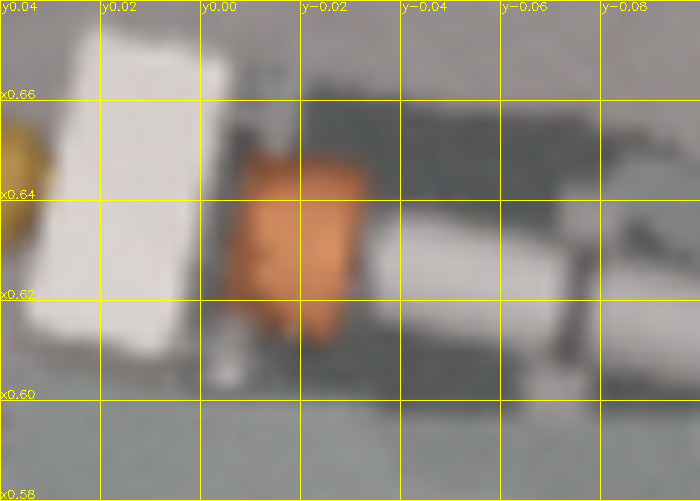

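The gap is now about 3 mm (ring face y≈-0.031, shoulder ≈-0.034).

```bash
python3 -m inch '[{"linear":[-0.006,0,0.032],"rot":[0.008,0,0.003]},{"linear":[-0.008,0,0.032],"rot":[0,0,0]},{"linear":[-0.01,0,0.032],"rot":[0,0,0]},{"linear":[-0.012,0,0.032],"rot":[0,0,0]}]' - 50
python3 -c "
from h import *
wind(.06,4)"
```

```text
time: 18.23
tcp_pos: [0.4968, -0.2554, 0.1293]
orientation: [[-0.208, -0.015, 0.978], [-0.978, 0.001, -0.208], [0.002, -1.0, -0.015]]
wrist_force: [-7.4, 0.7, 5.8]
grip_width: 0.0236
centre [ 0.4917 -0.2007] rms 5.5263221732969214e-05
t 18.23 rad 0.0550 phi -1.479 turned(mod) 1.010 Ft 7.3 Fr -1.4 Fz 5.8 z 0.1293 w 0.0236 tilt [ 0.002 -1.    -0.015]
{"linear":[-0.011,-0.000,0.031],"rot":[0.009,-0.003,0.002]}
{"linear":[-0.012,0.000,0.031],"rot":[0.000,-0.000,0.000]}
{"linear":[-0.014,0.000,0.030],"rot":[0.000,-0.000,0.000]}
{"linear":[-0.016,0.000,0.029],"rot":[0.000,-0.000,0.000]}
```

```bash
python3 -m inch '[{"linear":[-0.011,0,0.032],"rot":[0.008,-0.003,0.002]},{"linear":[-0.012,0,0.031],"rot":[0,0,0]},{"linear":[-0.014,0,0.03],"rot":[0,0,0]}]' - 50
python3 -c "
from h import *
wind(.06,4)"
```

```text
time: 18.48
tcp_pos: [0.5009, -0.2549, 0.1292]
orientation: [[-0.206, -0.013, 0.979], [-0.979, 0.0, -0.206], [0.003, -1.0, -0.013]]
wrist_force: [-8.3, -1.2, 5.8]
grip_width: 0.0233
centre [ 0.4917 -0.2007] rms 5.3809468899884055e-05
t 18.48 rad 0.0550 phi -1.404 turned(mod) 1.085 Ft 8.3 Fr -0.2 Fz 5.8 z 0.1292 w 0.0233 tilt [ 0.003 -1.    -0.013]
{"linear":[-0.013,-0.001,0.030],"rot":[0.008,-0.001,0.002]}
{"linear":[-0.015,0.000,0.030],"rot":[0.000,-0.000,0.000]}
{"linear":[-0.016,0.000,0.029],"rot":[0.000,-0.000,0.000]}
{"linear":[-0.018,0.000,0.028],"rot":[0.000,-0.000,0.000]}
```

```bash
python3 -m inch '[{"linear":[-0.015,0,0.03],"rot":[0.006,0,0]},{"linear":[-0.016,0,0.029],"rot":[0,0,0]}]' - 50
python3 -c "
from h import *
wind(.06,4)"
```

```text
time: 18.65
tcp_pos: [0.5028, -0.2545, 0.1292]
orientation: [[-0.208, -0.012, 0.978], [-0.978, -0.003, -0.208], [0.006, -1.0, -0.012]]
wrist_force: [-8.7, -1.3, 7.2]
grip_width: 0.0231
centre [ 0.4917 -0.2007] rms 5.2977935757936745e-05
t 18.65 rad 0.0550 phi -1.368 turned(mod) 1.121 Ft 8.7 Fr -0.5 Fz 7.2 z 0.1292 w 0.0231 tilt [ 0.006 -1.    -0.012]
{"linear":[-0.014,-0.001,0.030],"rot":[0.007,-0.003,0.004]}
{"linear":[-0.016,0.000,0.029],"rot":[0.000,-0.000,0.000]}
{"linear":[-0.017,0.000,0.028],"rot":[0.000,-0.000,0.000]}
{"linear":[-0.019,0.000,0.027],"rot":[0.000,-0.000,0.000]}
```

Force is rising, so the shoulder is on the sprung seat.

```bash
python3 -m inch '[{"linear":[-0.015,0,0.03],"rot":[0.006,0,0]},{"linear":[-0.016,0,0.029],"rot":[0,0,0]},{"linear":[-0.017,0,0.028],"rot":[0,0,0]}]' - 50
python3 -c "
from h import *
wind(.06,4)"
```

```text
time: 18.9
tcp_pos: [0.505, -0.254, 0.1292]
orientation: [[-0.212, -0.017, 0.977], [-0.977, -0.008, -0.212], [0.011, -1.0, -0.015]]
wrist_force: [-9.4, -1.7, 7.6]
grip_width: 0.0233
centre [ 0.4917 -0.2007] rms 5.1988524105838106e-05
t 18.90 rad 0.0550 phi -1.326 turned(mod) 1.163 Ft 9.5 Fr -0.6 Fz 7.6 z 0.1292 w 0.0233 tilt [ 0.011 -1.    -0.015]
{"linear":[-0.015,-0.001,0.029],"rot":[0.010,-0.005,0.007]}
{"linear":[-0.017,0.000,0.028],"rot":[0.000,-0.000,0.000]}
{"linear":[-0.019,0.000,0.027],"rot":[0.000,-0.000,0.000]}
{"linear":[-0.020,0.000,0.026],"rot":[0.000,-0.000,0.000]}
```

```bash
python3 -m inch '[{"linear":[-0.017,0,0.028],"rot":[0.006,0,0]},{"linear":[-0.018,0,0.028],"rot":[0,0,0]}]' - 50
python3 -c "
from h import *
wind(.06,4)"
```

```text
time: 19.07
tcp_pos: [0.5064, -0.2536, 0.1292]
orientation: [[-0.215, -0.017, 0.976], [-0.976, -0.011, -0.215], [0.015, -1.0, -0.014]]
wrist_force: [-9.2, -1.3, 6.5]
grip_width: 0.0231
centre [ 0.4917 -0.2007] rms 5.1283719057392523e-05
t 19.07 rad 0.0550 phi -1.300 turned(mod) 1.189 Ft 9.2 Fr -1.2 Fz 6.5 z 0.1292 w 0.0231 tilt [ 0.015 -1.    -0.014]
{"linear":[-0.016,-0.001,0.029],"rot":[0.009,-0.007,0.009]}
{"linear":[-0.018,0.000,0.028],"rot":[0.000,-0.000,0.000]}
{"linear":[-0.019,0.000,0.027],"rot":[0.000,-0.000,0.000]}
{"linear":[-0.021,0.000,0.026],"rot":[0.000,-0.000,0.000]}
```

```bash
python3 -m inch '[{"linear":[-0.018,0,0.031],"rot":[0.006,-0.004,0.005]},{"linear":[-0.019,0,0.03],"rot":[0.003,-0.003,0.004]},{"linear":[-0.02,0,0.03],"rot":[0,0,0]}]' - 50
python3 -c "
from h import *
wind(.06,4)"
```

```text
time: 19.32
tcp_pos: [0.5087, -0.253, 0.1292]
orientation: [[-0.209, -0.014, 0.978], [-0.978, -0.003, -0.209], [0.006, -1.0, -0.013]]
wrist_force: [-9.4, -1.3, 7.3]
grip_width: 0.0237
centre [ 0.4917 -0.2007] rms 5.0157185009831844e-05
t 19.32 rad 0.0550 phi -1.257 turned(mod) 1.232 Ft 9.4 Fr -1.7 Fz 7.3 z 0.1292 w 0.0237 tilt [ 0.006 -1.    -0.013]
{"linear":[-0.017,-0.001,0.028],"rot":[0.008,-0.003,0.004]}
{"linear":[-0.019,0.000,0.027],"rot":[0.000,-0.000,0.000]}
{"linear":[-0.020,0.000,0.026],"rot":[0.000,-0.000,0.000]}
{"linear":[-0.022,0.000,0.025],"rot":[0.000,-0.000,0.000]}
```

```bash
python3 -m inch '[{"linear":[-0.019,0,0.031],"rot":[0.004,-0.002,0.003]},{"linear":[-0.021,0,0.03],"rot":[0.002,-0.002,0.002]}]' - 50
python3 -c "
from h import *
wind(.06,4)"
```

```text
time: 19.48
tcp_pos: [0.5101, -0.2525, 0.1292]
orientation: [[-0.205, -0.014, 0.979], [-0.979, 0.0, -0.205], [0.002, -1.0, -0.013]]
wrist_force: [-9.7, -1.2, 8.7]
grip_width: 0.0236
centre [ 0.4917 -0.2007] rms 4.9198474433315116e-05
t 19.48 rad 0.0550 phi -1.230 turned(mod) 1.259 Ft 9.5 Fr -2.1 Fz 8.7 z 0.1292 w 0.0236 tilt [ 0.002 -1.    -0.013]
{"linear":[-0.018,-0.001,0.028],"rot":[0.008,-0.001,0.001]}
{"linear":[-0.020,0.000,0.027],"rot":[0.000,-0.000,0.000]}
{"linear":[-0.021,0.000,0.025],"rot":[0.000,-0.000,0.000]}
{"linear":[-0.023,0.000,0.024],"rot":[0.000,-0.000,0.000]}
```

```bash
python3 -m inch '[{"linear":[-0.021,0,0.033],"rot":[0.004,0,0]},{"linear":[-0.023,0,0.032],"rot":[0.002,0,0]}]' - 50
python3 -c "
from h import *
wind(.06,2)"
```

```text
time: 19.65
tcp_pos: [0.5116, -0.252, 0.1292]
orientation: [[-0.209, -0.015, 0.978], [-0.978, -0.004, -0.209], [0.007, -1.0, -0.014]]
wrist_force: [-10.8, -3.3, 10.1]
grip_width: 0.0236
centre [ 0.4917 -0.2007] rms 4.82118762739751e-05
t 19.65 rad 0.0550 phi -1.201 turned(mod) 1.287 Ft 11.3 Fr -0.8 Fz 10.1 z 0.1292 w 0.0236 tilt [ 0.007 -1.    -0.014]
{"linear":[-0.019,-0.001,0.027],"rot":[0.009,-0.003,0.004]}
{"linear":[-0.020,0.000,0.026],"rot":[0.000,-0.000,0.000]}
```

```bash
python3 -m inch '[{"linear":[-0.023,0,0.032],"rot":[0.004,0,0]},{"linear":[-0.024,0,0.031],"rot":[0.002,0,0]}]' - 50
python3 -c "
from h import *
wind(.06,2)"
```

```text
time: 19.82
tcp_pos: [0.5129, -0.2514, 0.1292]
orientation: [[-0.212, -0.016, 0.977], [-0.977, -0.008, -0.213], [0.012, -1.0, -0.014]]
wrist_force: [-10.4, -3.5, 8.9]
grip_width: 0.0233
centre [ 0.4917 -0.2007] rms 4.7294680571567673e-05
t 19.82 rad 0.0550 phi -1.174 turned(mod) 1.314 Ft 10.9 Fr -0.8 Fz 8.9 z 0.1292 w 0.0233 tilt [ 0.012 -1.    -0.014]
{"linear":[-0.020,-0.001,0.027],"rot":[0.009,-0.006,0.007]}
{"linear":[-0.021,0.000,0.025],"rot":[0.000,-0.000,0.000]}
```

```bash
python3 -m inch '[{"linear":[-0.024,0,0.031],"rot":[0.004,-0.003,0.003]},{"linear":[-0.025,0,0.03],"rot":[0.002,-0.002,0.002]}]' - 50
python3 -c "
from h import *
wind(.06,2)"
```

```text
time: 19.98
tcp_pos: [0.5142, -0.2508, 0.1292]
orientation: [[-0.208, -0.015, 0.978], [-0.978, -0.006, -0.209], [0.009, -1.0, -0.014]]
wrist_force: [-11.3, -2.5, 7.9]
grip_width: 0.0232
centre [ 0.4917 -0.2007] rms 4.644538867423203e-05
t 19.98 rad 0.0550 phi -1.149 turned(mod) 1.340 Ft 11.3 Fr -2.4 Fz 7.9 z 0.1292 w 0.0232 tilt [ 0.009 -1.    -0.014]
{"linear":[-0.020,-0.001,0.026],"rot":[0.009,-0.003,0.006]}
{"linear":[-0.022,0.000,0.025],"rot":[0.000,-0.000,0.000]}
```

```bash
python3 -m inch '[{"linear":[-0.025,0,0.03],"rot":[0.003,-0.001,0.002]},{"linear":[-0.026,0,0.03],"rot":[0.002,-0.001,0.001]}]' - 50
python3 -c "
from h import *
wind(.06,2)"
```

```text
time: 20.15
tcp_pos: [0.5152, -0.2504, 0.1292]
orientation: [[-0.209, -0.017, 0.978], [-0.978, -0.006, -0.21], [0.009, -1.0, -0.016]]
wrist_force: [-11.1, -3.4, 7.9]
grip_width: 0.0233
centre [ 0.4917 -0.2007] rms 4.562630467792875e-05
t 20.15 rad 0.0550 phi -1.129 turned(mod) 1.360 Ft 11.5 Fr -1.7 Fz 7.9 z 0.1292 w 0.0233 tilt [ 0.009 -1.    -0.016]
{"linear":[-0.021,-0.001,0.026],"rot":[0.010,-0.004,0.006]}
{"linear":[-0.022,0.000,0.024],"rot":[0.000,-0.000,0.000]}
```

```bash
python3 -m inch '[{"linear":[-0.026,0,0.03],"rot":[0.003,-0.001,0.002]},{"linear":[-0.027,0,0.03],"rot":[0.002,-0.001,0.001]}]' - 50
python3 -c "
from h import *
wind(.06,2)"
```

```text
time: 20.32
tcp_pos: [0.5162, -0.2499, 0.1292]
orientation: [[-0.211, -0.02, 0.977], [-0.978, -0.006, -0.211], [0.01, -1.0, -0.018]]
wrist_force: [-11.4, -4.2, 9.2]
grip_width: 0.0234
centre [ 0.4917 -0.2007] rms 4.4898760213814374e-05
t 20.32 rad 0.0550 phi -1.110 turned(mod) 1.379 Ft 12.0 Fr -1.3 Fz 9.2 z 0.1292 w 0.0234 tilt [ 0.01  -1.    -0.018]
{"linear":[-0.021,-0.001,0.025],"rot":[0.011,-0.004,0.006]}
{"linear":[-0.023,0.000,0.024],"rot":[0.000,-0.000,0.000]}
```

```bash
python3 -m inch '[{"linear":[-0.027,0,0.031],"rot":[0.003,-0.001,0.002]},{"linear":[-0.028,0,0.031],"rot":[0.002,-0.001,0.001]}]' - 50
python3 -c "
from h import *
wind(.06,2)"
```

```text
time: 20.48
tcp_pos: [0.5166, -0.2497, 0.1292]
orientation: [[-0.212, -0.023, 0.977], [-0.977, -0.007, -0.212], [0.012, -1.0, -0.021]]
wrist_force: [-13.1, -4.8, 9.5]
grip_width: 0.0234
centre [ 0.4917 -0.2007] rms 4.416390607677067e-05
t 20.48 rad 0.0550 phi -1.101 turned(mod) 1.388 Ft 13.9 Fr -1.6 Fz 9.5 z 0.1292 w 0.0234 tilt [ 0.012 -1.    -0.021]
{"linear":[-0.021,-0.001,0.025],"rot":[0.013,-0.005,0.007]}
{"linear":[-0.023,0.000,0.024],"rot":[0.000,-0.000,0.000]}
```

The force jumped to 13.9 N and progress nearly stopped, so the injector is home. I hold there, then let go.

```bash
python3 -m inch '[{"linear":[0,0,0],"rot":[0,0,0]},{"linear":[0,0,0],"rot":[0,0,0]},{"linear":[0,0,0],"rot":[0,0,0]},{"linear":[0,0,0],"rot":[0,0,0]}]' - 50
python3 -c "
from h import *
wind(.06,1)
for n in('top','scene'):
    c=grab(n); im=ortho(c,.055,.54,.68,-.20,.04,.0003); cv2.imwrite(f'pics/o9{n}.png',grid(im,.68,.04,.0003,.02))"
```

```text
time: 20.82
tcp_pos: [0.5158, -0.2501, 0.1293]
orientation: [[-0.214, -0.024, 0.977], [-0.977, -0.007, -0.214], [0.012, -1.0, -0.022]]
wrist_force: [-3.3, 1.2, 1.1]
grip_width: 0.0235
centre [ 0.4917 -0.2007] rms 4.370713905129107e-05
t 20.82 rad 0.0550 phi -1.118 turned(mod) 1.371 Ft 2.5 Fr -2.5 Fz 1.1 z 0.1293 w 0.0235 tilt [ 0.012 -1.    -0.022]
{"linear":[-0.021,-0.000,0.025],"rot":[0.014,-0.006,0.007]}
```

View pics/o9top.png

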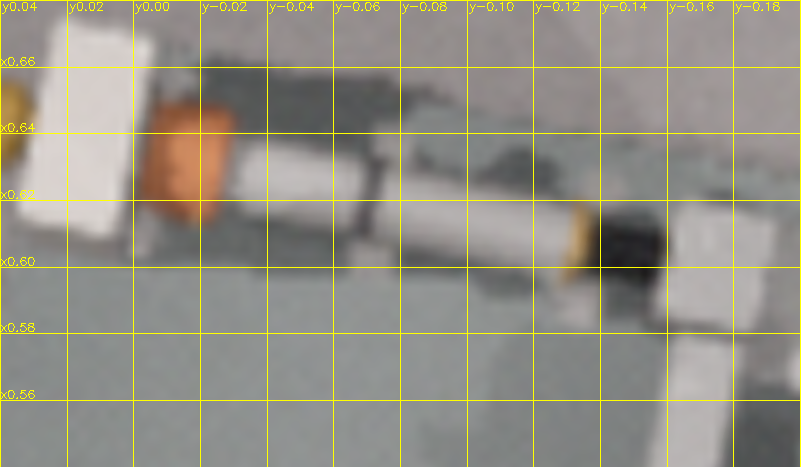

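View pics/o9scene.png

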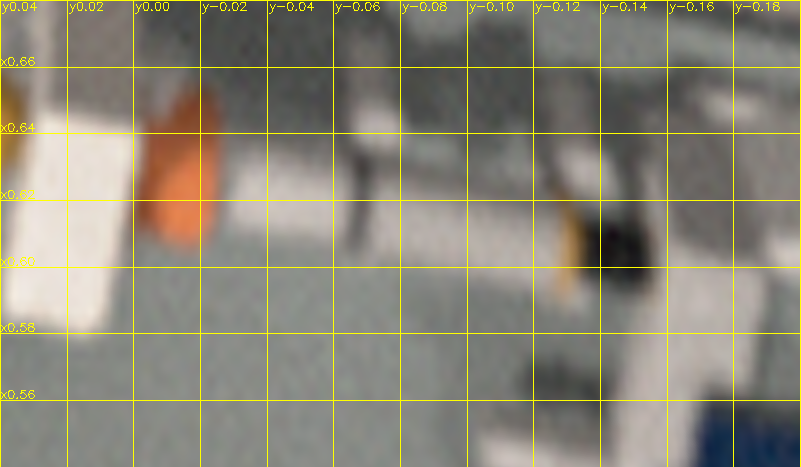

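The hold let the crank relax 0.017 rad. The injector stands against the copper ring, axis still straight. I press once more gently so the load stays, then release.

```bash
python3 -m inch '[{"linear":[-0.024,0,0.028],"rot":[0.004,-0.002,0.003]},{"linear":[-0.025,0,0.028],"rot":[0.003,-0.002,0.002]},{"linear":[-0.025,0,0.028],"rot":[0.002,-0.001,0.001]}]' - 50
python3 -c "
from h import *
wind(.06,1)"
```

```text
time: 21.17
tcp_pos: [0.5172, -0.2494, 0.1292]
orientation: [[-0.21, -0.024, 0.977], [-0.978, -0.006, -0.21], [0.011, -1.0, -0.022]]
wrist_force: [-12.6, -4.6, 10.3]
grip_width: 0.0235
centre [ 0.4917 -0.2007] rms 4.302097122299042e-05
t 21.17 rad 0.0550 phi -1.089 turned(mod) 1.400 Ft 13.3 Fr -1.7 Fz 10.3 z 0.1292 w 0.0235 tilt [ 0.011 -1.    -0.022]
{"linear":[-0.022,-0.001,0.025],"rot":[0.014,-0.004,0.007]}
```

```bash
python3 -m inch '[{"linear":[-0.023,0,0.026],"rot":[0.003,-0.001,0.002]},{"linear":[-0.023,0,0.026],"rot":[0.002,0,0.001]},{"linear":[-0.023,0,0.026],"rot":[0.002,0,0.001]}]' - 50
python3 -c "
from h import *
wind(.06,1)"
```

```text
time: 21.42
tcp_pos: [0.5172, -0.2495, 0.1292]
orientation: [[-0.214, -0.028, 0.976], [-0.977, -0.008, -0.215], [0.014, -1.0, -0.026]]
wrist_force: [-13.6, -2.8, 9.2]
grip_width: 0.0231
centre [ 0.4917 -0.2007] rms 4.3805728030041734e-05
t 21.42 rad 0.0551 phi -1.089 turned(mod) 1.400 Ft 13.3 Fr -3.8 Fz 9.2 z 0.1292 w 0.0231 tilt [ 0.014 -1.    -0.026]
{"linear":[-0.022,-0.001,0.024],"rot":[0.016,-0.007,0.009]}
```

Three more rows at 13.3 N gave no movement, so the stop is confirmed. Let go.

```bash
python3 -m inch '[{"linear":[0,0,0],"rot":[0,0,0]},{"linear":[0,0,0],"rot":[0,0,0]},{"linear":[0,0,0],"rot":[0,0,0]},{"linear":[0,0,0],"rot":[0,0,0]},{"linear":[0,0,0],"rot":[0,0,0]}]' 0.55 50
python3 -c "
from h import *
plan([.5172,-.2495,.23],tgtR(ZF),step=.03)"
```

```text
time: 21.83
tcp_pos: [0.5186, -0.2504, 0.1297]
orientation: [[-0.214, -0.026, 0.976], [-0.977, -0.009, -0.215], [0.014, -1.0, -0.023]]
wrist_force: [0.3, 0.9, 0.0]
grip_width: 0.0497
dist 0.1003 ang 1.69 rows 4 t 21.83 F [0.3 0.9 0. ]
{"linear":[0.00,-0.25,-0.01],"rot":[0.004,-0.002,0.002]}
{"linear":[0.00,-0.25,-0.01],"rot":[0.004,-0.002,0.002]}
{"linear":[0.00,-0.25,-0.01],"rot":[0.004,-0.002,0.002]}
{"linear":[-0.00,-0.25,-0.01],"rot":[0.004,-0.002,0.002]}
```

```bash
python3 -m inch '[{"linear":[0,-0.15,0],"rot":[0.004,-0.002,0.002]},{"linear":[0,-0.25,0],"rot":[0.004,-0.002,0.002]},{"linear":[0,-0.3,0],"rot":[0.004,-0.002,0.002]},{"linear":[0,-0.3,0],"rot":[0,0,0]},{"linear":[0,-0.1,0],"rot":[0,0,0]}]'
python3 -m inch '[{"linear":[0.3,-0.1,0],"rot":[0,0,0]},{"linear":[0.3,-0.1,0],"rot":[0,0,0]},{"linear":[0.3,0,0],"rot":[0,0,0]},{"linear":[0,0,0],"rot":[0,0,0]},{"linear":[0,0,0],"rot":[0,0,0]}]'
python3 - <<'E'
from h import *
from scipy.optimize import least_squares
np.set_printoptions(precision=4,suppress=True)
s=robot.observe(); print(s['time'],s['tcp_pos'],s['wrist_force'])
for n in('top','scene'):
    c=grab(n); cv2.imwrite(f'pics/{n}10.png',c['frame'][...,::-1]); 
    im=ortho(c,.055,.54,.68,-.20,.04,.0003); cv2.imwrite(f'pics/o10{n}.png',grid(im,.68,.04,.0003,.02))
    W=pts(c); P=W.reshape(-1,3)
    m=(abs(P[:,1]+.08)<.045)&(abs(P[:,0]-.613-.21*(P[:,1]+.107))<.016)&(P[:,2]>.057)&(P[:,2]<.08); P=P[m]
    f=lambda a: np.hypot((P[:,0]-a[0]-a[1]*(P[:,1]+.107))/np.sqrt(1+a[1]**2),P[:,2]-a[2]-a[3]*(P[:,1]+.107))-.012
    r=least_squares(f,[.613,.2,.055,0],loss='soft_l1',f_scale=.002); print(n,r.x,len(P))
    im=ortho(c,.1525,.40,.60,-.33,-.10,.0003);cv2.imwrite(f'pics/s10{n}.png',grid(im,.60,-.10,.0003,.02))
E
```

```text
time: 22.25
tcp_pos: [0.5203, -0.2476, 0.2443]
orientation: [[-0.2, -0.007, 0.98], [-0.98, 0.001, -0.2], [0.001, -1.0, -0.007]]
wrist_force: [0.3, -0.4, 0.2]
grip_width: 0.0513
time: 22.67
tcp_pos: [0.5047, -0.3377, 0.2744]
orientation: [[-0.195, 0.005, 0.981], [-0.981, -0.004, -0.195], [0.003, -1.0, 0.005]]
wrist_force: [0.4, 0.2, -1.3]
grip_width: 0.0511
22.6667 [ 0.5047 -0.3377  0.2744] [ 0.3787  0.2112 -1.2584]
top [0.6116 0.2236 0.0545 0.0141] 231
scene [0.6108 0.2148 0.0537 0.0043] 238
```

View pics/scene10.png

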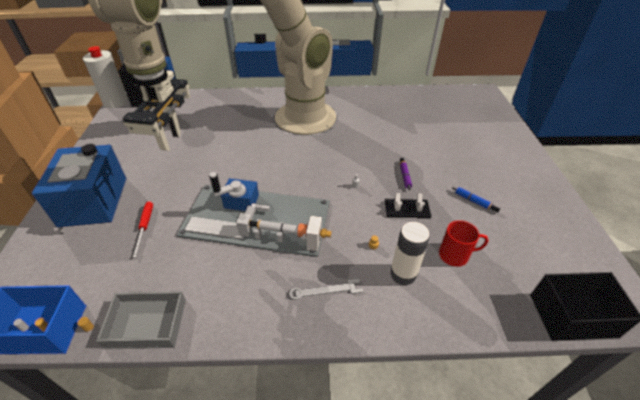

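View pics/o10top.png

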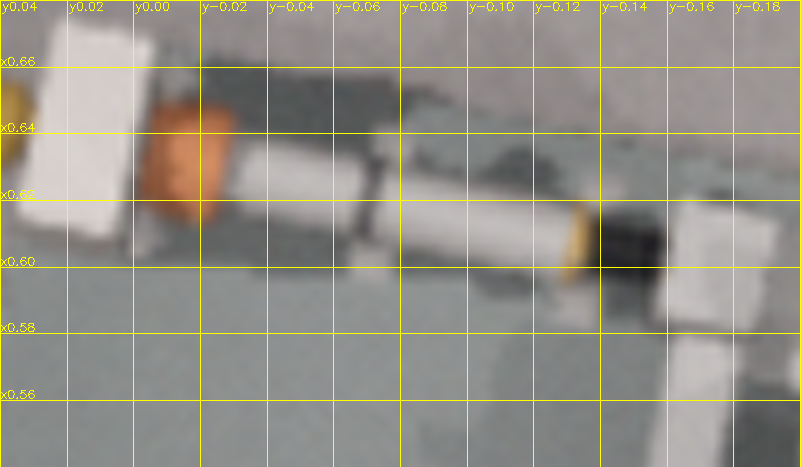

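View pics/s10top.png

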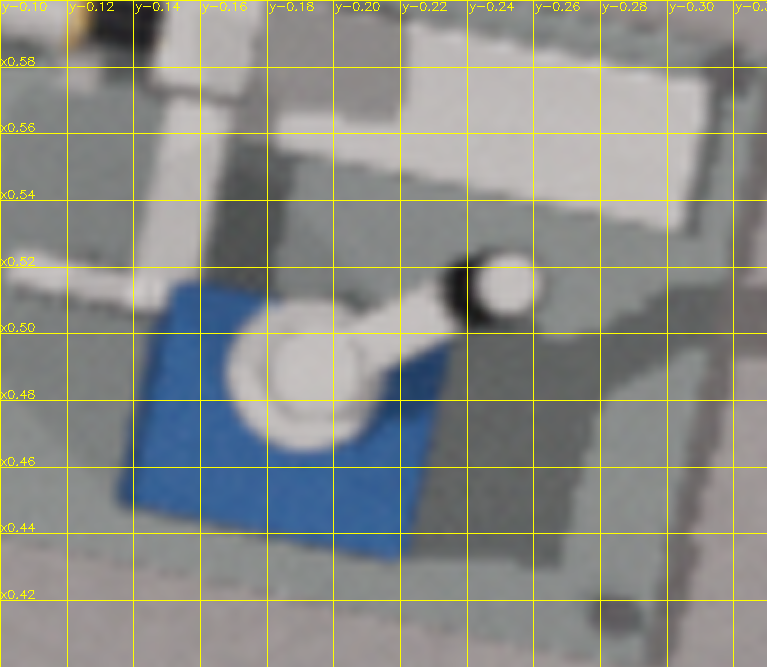

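The sleeve top sits at (0.515, -0.252). With the camera bias seen at the start (about +2 mm each way), that equals the pose held at the stop (0.517, -0.2495), so the crank has not run back.

```bash
python3 -c "
from h import *
s=robot.observe(); print(s['time'],np.abs(s['dq']).max(),s['wrist_force'])
print(ticket.sign_off())"
```

```text
22.7667 0.020297673346504664 [ 0.26067554  0.54416453 -1.34080069]
the job is handed in; nothing more can be done
None
```

The injector is clamped home in the fixture and the job is handed in at about 23 s. No verdict was reported.

**Placing:** I took the steel injector from the stand and laid it in the two V supports, nose to the seat, about 10 mm behind the cradle point. One downward push while placing peaked at about 58 N at the wrist, so I backed off and set it down again gently.

**Winding:** I gripped the sleeve and wound it anticlockwise about 7.7 rad without letting go.
- The sprung seat showed as a rise from about 7 N to 12 N.
- The force then jumped to 13–14 N and further rows gave no movement, so I took that as the stop.
- The first hold let the crank relax by 0.017 rad, so I pressed once more to 13.3 N before releasing.

**Last checks:**
- The sleeve is where I left it, within about 1 mm of camera accuracy.
- The injector's axis height is 54–55 mm and its direction matches the V supports.
- The gripper is clear of everything, with only noise on the wrist force.
- The bystanders look unmoved in the final picture; I did not measure them.
- **Disagreement:** the two cameras' tilt readings for the injector differ slightly (0.014 from the top camera, 0.004 from the scene camera). Both are well inside the 0.06 rad limit.
- **Not measured:** the pusher's force on the injector cannot be read directly. I inferred it from the force at the sleeve.

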